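Present a gear housing's cover over its threaded holes

TASK

Carry the open blue gear housing, with the brass gear lying loose in it, level to the steel locating fixture and set it down flat between the pins; let go. Then pick up the cover plate by its black rib, bring it level over the housing the right way round (its pair of holes over the pair in the rim, its single hole over the single one) and hold it hovering about 2 cm above the rim, touching nothing, with all three holes centred over the three threaded holes so that screws can be started. Finish while still holding the cover there; do not tip the housing or shift the tools and things lying round about.

Things in the scene. Friction and masses are not known exactly. Their poses are not given: they have to be found in the camera images.
- fixture_seat (a point): Locating fixture, fixed to the bench: dark steel plate 170 (x) x 112 (y) x 12 mm with six upright steel pins, 10 mm thick and 20 mm tall with the top 8 mm tapered, four along the long sides (at x +-40, y +-39 mm) and one at each end (at x +-68, y 0). The point is the centre of the plate's upper face, 12 mm above the bench; x runs along its length, z up. The housing stands on this face, its length along x, with about 3 mm of play all round.
- housing_center (a point): Gear housing, loose, 0.4 kg or so: open-topped blue cast box with a bare metal rim, 120 (x) x 62 (y) x 45 mm outside, straight sides, opening 76 x 46 mm, floor 5 mm thick. The point is its centre, half-way up (22.5 mm above its underside and below the rim's face); x along its length towards the end that has two threaded holes, z up. It can be gripped across its 62 mm width at mid-length. It may stand in the fixture either way round.
- housing: The same gear housing; origin at the centre of its underside, same axes.
- thread_a (a point): Threaded hole, 6 mm, in the rim's upper face of the housing: housing x +50, y +18 mm from its centre; axes of the housing.
- thread_b (a point): Second threaded hole of the pair: housing x +50, y -18 mm.
- thread_c (a point): Single threaded hole at the other end: housing x -50, y 0 mm.
- gear_center (a point): Loose brass gear, 39 mm across, 15 mm tall, lying flat on the housing's floor, free to slide about there; the point is its centre.
- cover_rib (a point): Cover plate, loose, about 0.18 kg: bare metal plate 120 (x) x 62 (y) x 5 mm lying flat, with a black rib on top to hold it by: 60 mm long along x, 14 mm thick along y, top 39 mm above the plate's underside (a 22 mm wide foot up to 8 mm). The point is on the rib, at the plate's centre, 28 mm above the underside; x towards the end with two holes, z up.
- cover: The same cover plate; origin at the centre of its underside, same axes.
- hole_a (a point): Through hole, 8 mm, of the cover, at its underside: cover x +50, y +18 mm; belongs over thread_a.
- hole_b (a point): Second hole of the pair: cover x +50, y -18 mm; belongs over thread_b.
- hole_c (a point): Single hole at the other end: cover x -50, y 0 mm; belongs over thread_c.
- caliper: Bystander: steel sliding caliper lying flat, 68 x 230 x 10 mm; origin at the centre of its underside.
- pliers: Bystander: red-handled pliers lying flat, 63 x 201 x 14 mm; origin at the centre of the underside.
- sand_block: Bystander: dark sanding block, 61 x 101 x 32 mm; origin at the centre of the underside.
- whetstone: Bystander: grey sharpening stone on a timber bed, 65 x 190 x 28 mm; origin at the centre of the underside.
Things that resemble listed ones, but are neither listed nor needed, are in the scene too. What is shaped like the housing but red is not meant.

How it is judged:
By the outcome, as a careful person would: the job done as asked, in the order asked, and still so for the second after the job is handed in, while the arm keeps its last pose, push and grip.
It also fails if it takes over 69 s, if anything falls off the work surface, if the arm or the gripper's body presses on something with over 40 N, if the wrist force passes 120 N, or if a joint passes its speed limit or range.

ROBOT

A 7-joint arm with a two-finger parallel gripper is mounted at the origin on a cart in front of the work surface, level with it; the furniture and walls round the work are solid. World frame = base frame: x ahead of the robot, y to its left, z up, the work surface at z = 0. Lengths are in mm, angles in rad, forces in N, time in s.
With the tool pointing down it reaches from about 425 to 875 mm from the base axis. Payload 8.4 kg.
Tool frame: the origin (TCP) lies midway between the tips of the shut fingers; the grasp point (between the pads) lies 19 mm behind it; z points along the fingers, y is the direction in which the jaws open and shut (so a half turn about z gives the same grasp; the last joint's range is limited). The gripper opens to 87 mm and grips with 3 to 60 N. Pads are 19 mm wide; open, the fingers measure 117 mm over their backs; the gripper's body (75 mm by 190 mm) begins 51 mm behind the grasp point.
Start: joints at [1.071, 0.333, 0.04, 1.465, -0.013, 1.343, -0.059], TCP at [253.576, -598.467, 222.546] pointing down, gripper open.
Joint ranges: [-2.58, 2.58], [-0.38, 2.09], [-1.3, 1.39], [0.25, 2.4], [-1.5, 4.64], [0.08, 2.09], [-2.65, 2.65]. Speed limits (rad/s): [2.22, 2.22, 2.79, 2.79, 3.14, 3.14, 3.14].

INTERFACE

Orientations are given as [roll, pitch, yaw] about the fixed x, y, z axes, in that order (R = Rz(yaw) Ry(pitch) Rx(roll)).
In Python, from station import robot gives the robot as it stands. The module is installed in compiled form; this text tells all that it offers.
- The arm moves only by the tool send_rows, never from a script. Its argument "increments" is a list that holds one entry, the list of rows, each a list of 7 numbers: the shift along the tool's x, y, z in m, then the turn, a rotation vector about the tool's x, y, z in degrees, then the opening, from 0 (shut) to 1 (fully open). A call has 1 to 10 rows; each row is the pose to reach, as a shift and turn from the pose measured when the call began, along the tool's axes at that moment; what a row does not reach only later rows make up. A row lasts 1/8 s, in which the tool goes at most 62.5 mm and 10.7 degrees, less where a joint would pass 70% of its speed; a pose out of reach is approached as far as the arm can. A call with a gripper value outside its range is refused whole. The fingers move at their own pace and stop on an object; the grip force is fixed at half the most. Time passes only in rows, so rows that repeat a pose let the fingers close. It gives the time, the measured TCP pose, the force and the opening at its end, in the units of the state.
- robot.state(): the state, without advancing time (a new reading comes with each control period).
- robot.snapshot(name): name is "side" or "top"; returns a dict with "frame" (384x512x3 uint8, red, green, blue), "depth" (384x512 float32, mm along the optical axis (not along the pixel's ray), 0 where there is no reading), "fx", "fy", "cx", "cy" (pixels), "dist" ([k1, k2, p1, p2, k3] as OpenCV has them; the pictures are not rectified), "view" (4x4, takes a point from world to camera coordinates). Camera axes: x right, y down, z forward; pixel columns grow to the right and rows downward; lengths in mm; the calibration is good to about 2 mm. A picture is of the moment at which its call begins.
- robot.close_job(): hands the job in, once; it reports no verdict.
The state is a dict: "clock": time; "joint_pos": joint angles; "qvel": joint speeds; "tau": joint torques, N m; "position": TCP position; "tool_rot": TCP orientation; "wrist_force": force on the tool from outside, world axes, zero at the start; "torque": the same for the moment, N m; "width": finger opening in mm.
Only numpy, scipy, OpenCV 4.12 (cv2) and the standard library are available. Lean on these libraries where they do the work, as an engineer would, in place of code of your own. Each camera call takes 0.05 s, during which the arm holds its last target.

## Working session

There is one attempt and no reset: what is moved stays moved. The work goes in short steps, Python scripts to look and compute and a tool call to move; the robot and the scene stay as the last step left them, time stands still between calls to the robot, and variables do not carry over. Pictures are saved under pics/ and viewed, and the job is handed in when it is done.

Besides the shell and the picture viewer there is one more tool, called after "Call:" in YAML: its name, and indented under it one key for each argument. send_rows: Moves the arm, as the interface text tells. Its arguments: {"type":"object","properties":{"increments":{"type":"array","items":{"type":"array","items":{"type":"array","items":{"type":"number"}}}}},"required":["increments"]}

```bash
mkdir -p pics; python3 - <<'E'
from station import robot
import cv2,numpy as np,pickle
print(robot.state())
for n in ("top","side"):
    s=robot.snapshot(n); pickle.dump(s,open(f"pics/{n}0.pkl","wb"))
    cv2.imwrite(f"pics/{n}0.png",cv2.resize(s["frame"][:,:,::-1],(800,600),interpolation=cv2.INTER_CUBIC))
    print(n,s["fx"],s["fy"],s["cx"],s["cy"],s["dist"],s["view"])
E
```

```text
{'clock': 0.0, 'joint_pos': array([ 1.07080116,  0.33385947,  0.0398662 ,  1.4662814 , -0.01340083,
        1.34330503, -0.0584893 ]), 'qvel': array([ 0.00140003,  0.00024264, -0.0002515 , -0.0014638 ,  0.00090868,
       -0.00168041, -0.00028379]), 'tau': array([-1.31744408e-03, -6.56356788e+01,  1.33421704e+00, -4.03802955e+01,
       -5.97229879e-02,  4.49435413e-02,  2.35507114e-04]), 'position': array([ 253.38909838, -598.05956381,  221.68745889]), 'tool_rot': array([-3.14000861e+00,  1.02785547e-04,  4.00795587e-01]), 'wrist_force': array([-0.23670629, -0.50887615,  0.64497118]), 'torque': array([-0.01915674,  0.02637267,  0.0105775 ]), 'width': 87.26042981029016}
top 444.838866425048 444.838866425048 254.677135848435 185.35514343916063 [-0.01170807  0.          0.          0.          0.        ] [[ 2.15366284e-02 -9.99733991e-01  8.25352802e-03  6.30907195e+01]
 [-9.96105520e-01 -2.21629906e-02 -8.53381152e-02  5.29997506e+02]
 [ 8.54983373e-02 -6.38348954e-03 -9.96317864e-01  1.53993688e+03]
 [ 0.00000000e+00  0.00000000e+00  0.00000000e+00  1.00000000e+00]]
side 384.9900806732484 384.9900806732484 251.16234887452413 189.03501564103644 [0.0391645 0.        0.        0.        0.       ] [[-8.75337011e-01 -4.83498449e-01 -3.79043311e-03  4.88517570e+02]
 [-2.77281527e-01  5.08388371e-01 -8.15264508e-01  1.53540007e+02]
 [ 3.96106137e-01 -7.12580181e-01 -5.79076345e-01  1.00487622e+03]
 [ 0.00000000e+00  0.00000000e+00  0.00000000e+00  1.00000000e+00]]
```

View pics/top0.png

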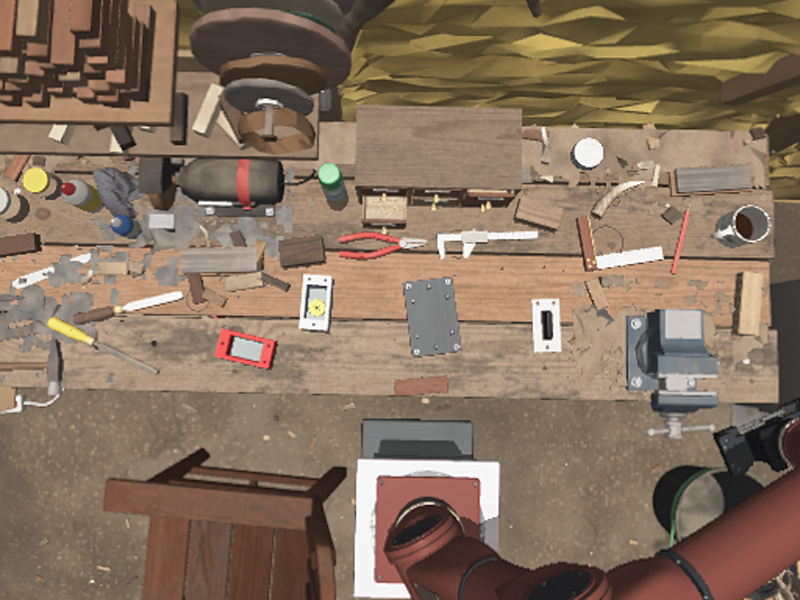

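View pics/side0.png

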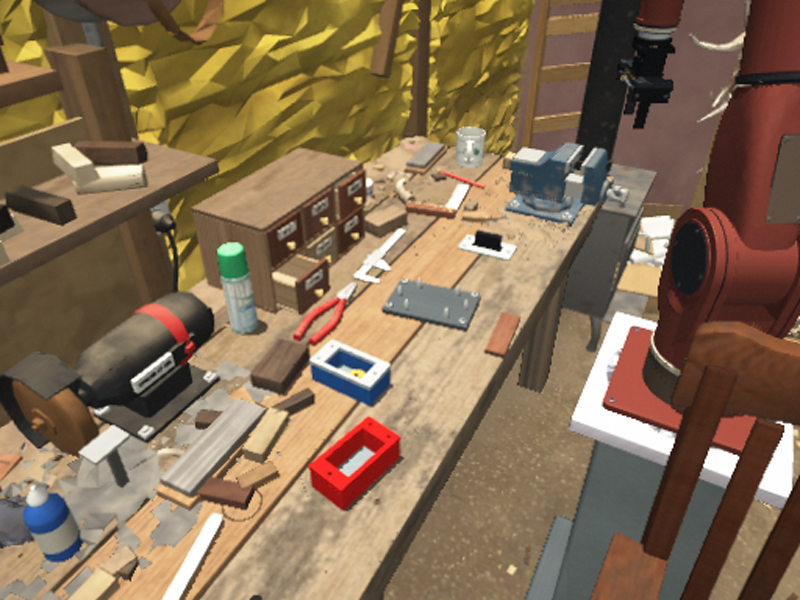

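```bash
python3 - <<'E'
import cv2,numpy as np,pickle
s=pickle.load(open("pics/top0.pkl","rb"));f=s["frame"][:,:,::-1]
def crop(u0,v0,w,h,k): 
    return cv2.resize(f[v0:v0+h,u0:u0+w],(w*k,h*k),interpolation=cv2.INTER_CUBIC)
a=crop(180,166,50,60,8);b=crop(330,180,50,60,8)
cv2.imwrite("pics/c1.png",np.hstack([a,b[:, :400]]))
cv2.imwrite("pics/c2.png",crop(245,165,65,70,8))
t=pickle.load(open("pics/side0.pkl","rb"));f=t["frame"][:,:,::-1]
a=crop(190,210,70,55,8);b=crop(280,140,60,30,8)
cv2.imwrite("pics/c3.png",a);cv2.imwrite("pics/c4.png",b)
E
```

```text
(no output)
```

View pics/c1.png

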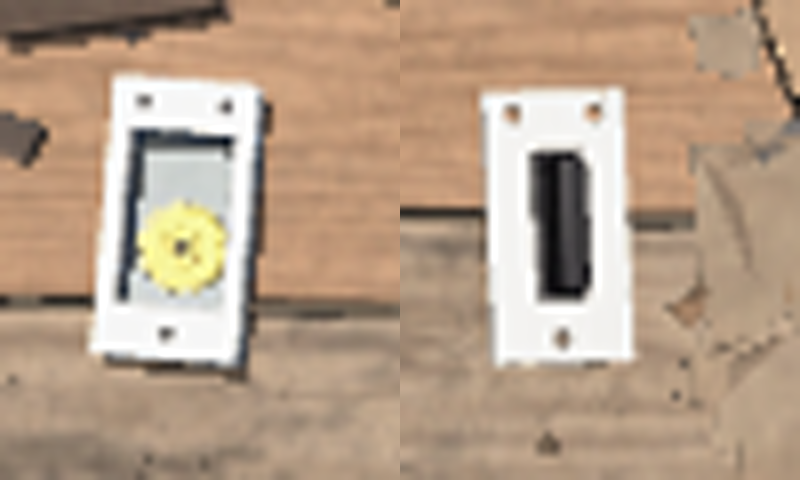

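View pics/c2.png

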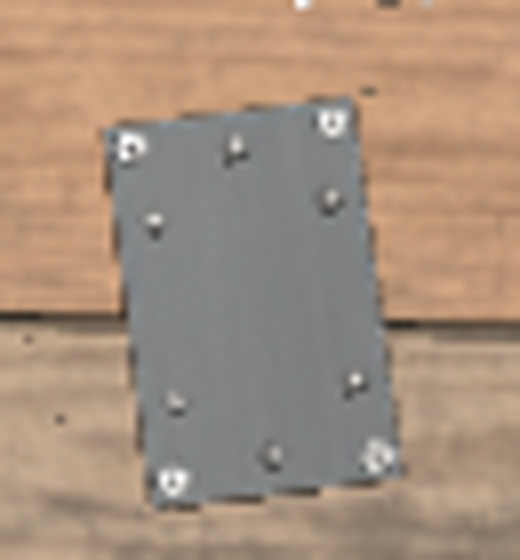

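View pics/c3.png

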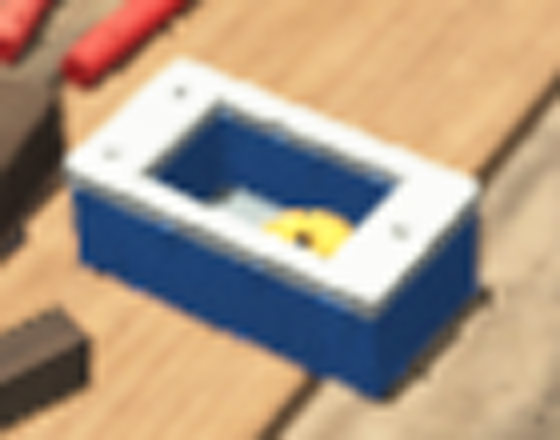

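View pics/c4.png

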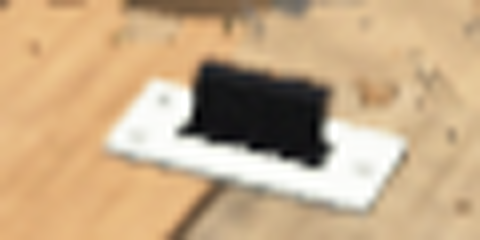

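```bash
cat > h.py <<'E'
import cv2,numpy as np,pickle
def cam(s):
    K=np.array([[s["fx"],0,s["cx"]],[0,s["fy"],s["cy"]],[0,0,1.]]);return K,np.array(s["dist"],float),np.array(s["view"])
def proj(s,P):
    K,d,V=cam(s);r,_=cv2.Rodrigues(V[:3,:3]);return cv2.projectPoints(np.float64(P).reshape(-1,1,3),r,V[:3,3],K,d)[0][:,0]
def unproj(s,uv,z):
    K,d,V=cam(s);n=cv2.undistortPoints(np.float64(uv).reshape(-1,1,2),K,d)[:,0]
    R,t=V[:3,:3],V[:3,3];c=-R.T@t;ray=np.c_[n,np.ones(len(n))]@R
    return c+ray*((z-c[2])/ray[:,2])[:,None]
def warp(s,cx,cy,z,half=100,res=0.5):
    n=int(2*half/res);g=(np.arange(n)+.5)*res-half   # col -> x, row -> y
    X,Y=np.meshgrid(cx+g,cy+g);uv=proj(s,np.c_[X.ravel(),Y.ravel(),np.full(X.size,z)]).astype(np.float32)
    return cv2.remap(s["frame"],uv[:,0].reshape(n,n),uv[:,1].reshape(n,n),cv2.INTER_CUBIC)
def rect(mask,cx,cy,half=100,res=.5):
    m=cv2.morphologyEx(mask.astype(np.uint8),cv2.MORPH_OPEN,np.ones((5,5)))
    cs,_=cv2.findContours(m,cv2.RETR_EXTERNAL,cv2.CHAIN_APPROX_NONE)
    c=max(cs,key=cv2.contourArea);h=cv2.convexHull(c)
    M=cv2.moments(h);ctr=np.array([M["m10"],M["m01"]])/M["m00"]
    yaw=.5*np.arctan2(2*M["mu11"],M["mu20"]-M["mu02"])
    r=cv2.minAreaRect(c)
    return (ctr+.5)*res-half+[cx,cy],yaw,cv2.contourArea(h)*res*res,(np.array(r[0])+.5)*res-half+[cx,cy],np.array(r[1])*res,r[2]
E
python3 - <<'E'
from h import *
T=pickle.load(open("pics/top0.pkl","rb"));S=pickle.load(open("pics/side0.pkl","rb"))
for nm,uv,z in (("hous",(202,194),45),("cover",(350,208),5),("fix",(276,203),12)):
    p=unproj(T,[uv],z)[0];print(nm,p)
    for cn,s in (("top",T),("side",S)):
        w=warp(s,p[0],p[1],z)
        cv2.imwrite(f"pics/w_{nm}_{cn}.png",w[:,:,::-1])
        wf=w.astype(int)
        if nm!="fix": m=wf.min(2)>(170 if nm=="hous" else 185)
        else:
            m=(wf.max(2)-wf.min(2)<28)&(wf.max(2)<170)
        a=rect(m,p[0],p[1]);print(cn,a[0],a[1],np.degrees(a[1]),a[2],a[3:])
E
```

```text
hous [492.55456338 256.01000576  45.        ]
top [496.70574961 258.43297985] -0.06344303356392884 -3.6350180627199484 7917.25 (array([496.68971048, 258.53854732]), array([ 65.08385468, 123.3733902 ]), 86.66615295410156)
side [498.51027429 255.94022171] -0.06452656414195355 -3.697099791814135 8184.625 (array([498.58840738, 255.90011196]), array([ 66.95909119, 124.26929474]), 86.79478454589844)
cover [ 456.96373981 -264.94348838    5.        ]
top [ 457.73371012 -262.40369785] 0.046644735379590845 2.6725464737551072 7634.25 (array([ 457.59156268, -262.53453757]), array([121.50671387,  63.70597076]), 2.694284439086914)
side [ 459.41764107 -266.00602044] 0.035038098980225495 2.0075351937285544 8365.875 (array([ 459.45804065, -266.251426  ]), array([122.87036133,  69.68545532]), 2.516875743865967)
fix [468.63922523  -1.88452384  12.        ]
top [470.47414828  -6.19543713] 0.17228134929610983 9.87099420348623 20719.0 (array([471.50989173, -10.05787894]), array([171.69325256, 131.2641449 ]), 8.27589225769043)
side [468.85581694   2.22909357] 0.15326541635132948 8.781461502246536 21178.625 (array([469.30519508,   1.72601846]), array([172.1078949 , 127.70304871]), 8.356566429138184)
```

```bash
python3 - <<'E'
import cv2,numpy as np
r=lambda n:cv2.imread(f"pics/w_{n}.png")
cv2.imwrite("pics/wf.png",np.hstack([r("fix_top"),r("fix_side")]))
cv2.imwrite("pics/wc.png",np.hstack([r("cover_top"),r("cover_side")]))
E
```

```text
(no output)
```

View pics/wf.png

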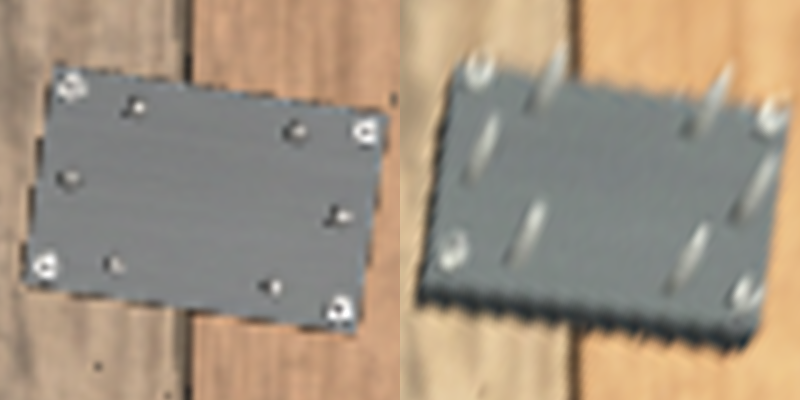

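View pics/wc.png

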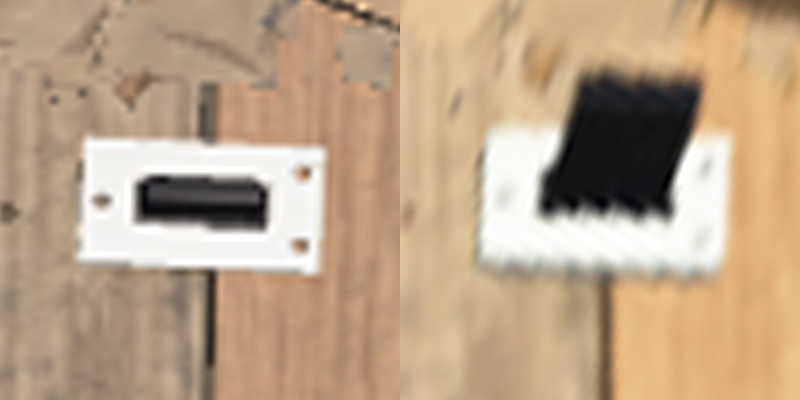

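```bash
cat >> h.py <<'E'
from scipy.optimize import minimize
from scipy.ndimage import map_coordinates
def fitrect(score,cx,cy,L,W,p0,edges=(1,1,1,1),half=100,res=.5,win=5):
    """edge contrast fit; p=(x,y,yaw); edges +x,-x,+y,-y weights"""
    sc=cv2.GaussianBlur(score.astype(np.float32),(0,0),2)
    def f(p):
        c,s=np.cos(p[2]),np.sin(p[2]);tot=0
        for k,(nx,ny) in enumerate(((1,0),(-1,0),(0,1),(0,-1))):
            if not edges[k]: continue
            t=np.linspace(-.45,.45,60)
            ex=nx*L/2+(W*0+L*t if ny else 0*t); ey=ny*W/2+(W*t if nx else 0*t)
            v=[]
            for d in (-2.5,-1.5,1.5,2.5):
                x=ex+nx*d;y=ey+ny*d
                X=p[0]+c*x-s*y;Y=p[1]+s*x+c*y
                v.append(map_coordinates(sc,[(Y-cy+half)/res-.5,(X-cx+half)/res-.5],order=1,mode="nearest").mean())
            tot+=edges[k]*(v[0]+v[1]-v[2]-v[3])
        return -tot
    r=minimize(f,p0,method="Nelder-Mead",options=dict(initial_simplex=np.array([p0,[p0[0]+2,p0[1],p0[2]],[p0[0],p0[1]+2,p0[2]],[p0[0],p0[1],p0[2]+.03]]),xatol=1e-4,fatol=1e-4))
    return r.x,-r.fun
E
python3 - <<'E'
from h import *
T=pickle.load(open("pics/top0.pkl","rb"));S=pickle.load(open("pics/side0.pkl","rb"))
for nm,z,L,W,p0 in (("hous",45,120,62,(497,258,-.063)),("cover",5,120,62,(457.7,-262.4,.045)),("fix",12,170,112,(471,-1,.15))):
    for cn,s in (("top",T),("side",S)):
        w=warp(s,p0[0],p0[1],z).astype(int)
        sc=w.min(2) if nm!="fix" else -(w.max(2)-w.min(2))
        if nm=="fix" : sc=np.maximum(sc,-80)
        print(nm,cn,fitrect(sc,p0[0],p0[1],L,W,p0))
# pins
p=unproj(T,[[0,0]],0)
c=pickle.load(open("pics/top0.pkl","rb"))
yaw=.145
for cn,s in (("top",T),("side",S)):
    d=s["depth"]
    for q,z in (((497,258),0),((457,-262),0),((471,-1),0)):
        uv=proj(s,[[q[0],q[1],z]])[0].astype(int)
E
```

```text
hous top (array([ 4.96241378e+02,  2.58011145e+02, -5.16663177e-02]), np.float64(867.4909057617188))
hous side (array([ 4.97703909e+02,  2.56297063e+02, -4.91030528e-02]), np.float64(603.4096069335938))
cover top (array([ 4.58102791e+02, -2.62413349e+02,  4.59782799e-02]), np.float64(712.8663940429688))
cover side (array([ 4.59174446e+02, -2.63777393e+02,  5.14806635e-02]), np.float64(415.8757629394531))
fix top (array([ 4.71271102e+02, -2.20594562e+00,  1.46968297e-01]), np.float64(339.04608154296875))
fix side (array([ 4.70867655e+02, -2.95357367e+00,  1.49102778e-01]), np.float64(240.94859313964844))
```

```bash
cat > g.py <<'E'
from h import *
from station import robot
from scipy.spatial.transform import Rotation as Ro
def go(targets,st=None):
    st=st or robot.state();p=np.array(st["position"]);R=Ro.from_euler("xyz",st["tool_rot"])
    print("clk",round(st["clock"],2),"pos",p.round(1),"rot",np.round(st["tool_rot"],4),"w",round(st["width"],1),"F",np.round(st["wrist_force"],1))
    for x,y,z,yaw in targets:
        sh=R.inv().apply(np.array([x,y,z])-p)/1000
        rv=np.degrees((R.inv()*Ro.from_euler("xyz",[np.pi,0,yaw])).as_rotvec())
        print((x,y,z),"->",sh.round(4),rv.round(2))
E
python3 - <<'E'
from g import *
go([(253,-598,310,.4),(480,-200,310,.15),(500,150,280,-.05),(497,257.5,120,-.052)])
T=pickle.load(open("pics/top0.pkl","rb"));d=T["depth"]
V=T["view"]
u,v=np.meshgrid(np.arange(395,470),np.arange(190,290));z=d[v,u]
P=np.c_[((u-T["cx"])/T["fx"]*z).ravel(),((v-T["cy"])/T["fy"]*z).ravel(),z.ravel(),np.ones(z.size)]@np.linalg.inv(V).T
print(P[z.ravel()>0].max(0),P[(z.ravel()>0)&(P[:,2]<300)].max(0))
E
```

```text
clk 0.1 pos [ 253.4 -598.1  221.8] rot [-3.1402e+00  1.0000e-04  4.0080e-01] w 86.8 F [-0.2 -0.7 -0.6]
(253, -598, 310) -> [-0.0004 -0.0004 -0.0882] [-0.08  0.    0.04]
(480, -200, 310) -> [ 0.3639 -0.2783 -0.0879] [-8.000e-02  1.000e-02  1.437e+01]
(500, 150, 280) -> [ 0.5189 -0.5927 -0.0574] [-8.000e-02  2.000e-02  2.583e+01]
(497, 257.5, 120) -> [ 0.5581 -0.6927  0.1027] [-8.000e-02  2.000e-02  2.594e+01]
[ 530.55759702 -419.84353577  342.91902989    1.        ] [ 530.55759702 -419.84353577  299.97507017    1.        ]
```

Call:
send_rows:
  increments:
    - [[0, 0, -0.05, 0, 0, 0, 1], [0, 0, -0.088, 0, 0, 0, 1], [0.04, -0.03, -0.088, 0, 0, 1, 1], [0.08, -0.061, -0.088, 0, 0, 3, 1], [0.121, -0.092, -0.088, 0, 0, 5, 1], [0.161, -0.123, -0.088, 0, 0, 7, 1], [0.202, -0.154, -0.088, 0, 0, 9, 1], [0.243, -0.186, -0.088, 0, 0, 11, 1], [0.283, -0.216, -0.088, 0, 0, 13, 1], [0.324, -0.247, -0.088, 0, 0, 14, 1]]

```text
clock: 1.35
position: [455.8, -242.9, 309.9]
tool_rot: [-3.14, 0.001, 0.155]
wrist_force: [0.5, -0.1, 0.3]
width: 87.2
```

```bash
python3 - <<'E'
from g import *
go([(480,-200,310,.15),(500,150,280,-.05),(497,257.5,150,-.052)])
E
```

```text
clk 1.35 pos [ 455.8 -242.9  309.9] rot [-3.1402e+00  8.0000e-04  1.5540e-01] w 87.2 F [ 0.5 -0.1  0.3]
(480, -200, 310) -> [ 0.0305 -0.0386 -0.0001] [-0.08  0.05  0.31]
(500, 150, 280) -> [ 0.1045 -0.3813  0.0303] [-0.08  0.05 11.77]
(497, 257.5, 150) -> [ 0.1182 -0.4878  0.1605] [-0.08  0.05 11.88]
```

Call:
send_rows:
  increments:
    - [[0.03, -0.04, 0, 0, 0, 1, 1], [0.045, -0.095, 0, 0, 0, 3, 1], [0.058, -0.15, 0.005, 0, 0, 5, 1], [0.07, -0.205, 0.01, 0, 0, 7, 1], [0.08, -0.26, 0.015, 0, 0, 9, 1], [0.09, -0.315, 0.02, 0, 0, 10, 1], [0.1, -0.37, 0.04, 0, 0, 11, 1], [0.11, -0.425, 0.08, 0, 0, 11.9, 1], [0.118, -0.47, 0.12, 0, 0, 11.9, 1], [0.118, -0.488, 0.16, 0, 0, 11.9, 1]]

```text
clock: 2.6
position: [495.9, 260.8, 149.2]
tool_rot: [-3.139, 0.001, -0.049]
wrist_force: [0.8, -0.1, 0.2]
width: 87.0
```

```bash
python3 - <<'E'
from g import *
go([(497,257.2,150,-.052),(497,257.2,60,-.052),(497,257.2,9,-.052)])
s=robot.snapshot("side");u=proj(s,[(497,257,50)])[0].astype(int);print(u)
cv2.imwrite("pics/s1.png",cv2.resize(s["frame"][max(0,u[1]-75):u[1]+50,u[0]-80:u[0]+80,::-1],None,fx=5,fy=4.8,interpolation=cv2.INTER_CUBIC)[:600])
E
```

```text
clk 2.6 pos [495.9 260.8 149.2] rot [-3.1389e+00  1.3000e-03 -4.9300e-02] w 87.0 F [ 0.8 -0.1  0.2]
(497, 257.2, 150) -> [ 0.0013  0.0035 -0.0009] [-0.15  0.07  0.16]
(497, 257.2, 60) -> [0.0014 0.0038 0.0891] [-0.15  0.07  0.16]
(497, 257.2, 9) -> [0.0015 0.0039 0.1401] [-0.15  0.07  0.16]
[223 230]
```

View pics/s1.png

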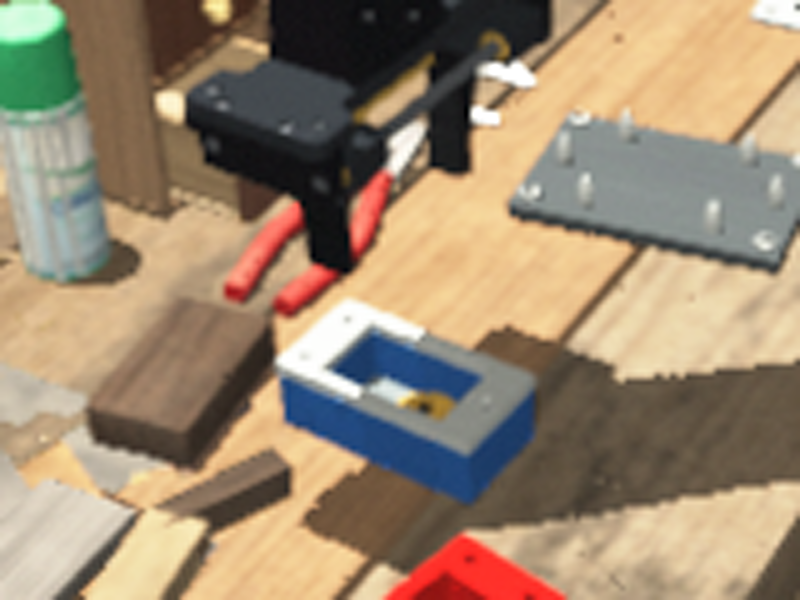

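The picture shows the open gripper above the blue housing, with the fingers at about (325,235) and (450,130) either side of its width. The red decoy is at the lower edge. I'm going down now.

Call:
send_rows:
  increments:
    - [[0.0013, 0.0036, 0.02, -0.1, 0, 0, 1], [0.0013, 0.0036, 0.045, -0.1, 0, 0, 1], [0.0013, 0.0037, 0.07, -0.1, 0, 0, 1], [0.0013, 0.0038, 0.09, -0.1, 0, 0, 1], [0.0014, 0.0038, 0.105, -0.1, 0, 0, 1], [0.0015, 0.0039, 0.12, -0.1, 0, 0, 1], [0.0015, 0.0039, 0.13, -0.1, 0, 0, 1], [0.0015, 0.0039, 0.138, -0.1, 0, 0, 1], [0.0015, 0.0039, 0.138, -0.1, 0, 0, 1], [0.0015, 0.0039, 0.138, -0.1, 0, 0, 0.85]]

```text
clock: 3.9
position: [492.8, 257.4, 5.8]
tool_rot: [3.141, 0.008, -0.047]
wrist_force: [0.5, -0.5, 0.5]
width: 82.4
```

Call:
send_rows:
  increments:
    - [[0, 0, 0, 0, 0, 0, 0.8], [0, 0, 0, 0, 0, 0, 0.76], [0, 0, 0, 0, 0, 0, 0.73], [0, 0, 0, 0, 0, 0, 0.7], [0, 0, 0, 0, 0, 0, 0.66], [0, 0, 0, 0, 0, 0, 0.6], [0, 0, 0, 0, 0, 0, 0.5], [0, 0, 0, 0, 0, 0, 0.3]]

```text
clock: 4.9
position: [492.8, 257.8, 5.8]
tool_rot: [3.141, 0.008, -0.047]
wrist_force: [0.0, 2.4, 1.3]
width: 62.0
```

```bash
python3 - <<'E'
from g import *
go([(497,257.2,9,-.052)])
for n in ("top","side"):
    s=robot.snapshot(n);u=proj(s,[(497,257,50)])[0].astype(int);print(u)
    pickle.dump(s,open(f"pics/{n}1.pkl","wb"))
    cv2.imwrite(f"pics/{n}1.png",cv2.resize(s["frame"][max(0,u[1]-50):u[1]+50,u[0]-60:u[0]+60,::-1],None,fx=6,fy=6,interpolation=cv2.INTER_CUBIC)[:600])
E
```

```text
clk 4.9 pos [492.8 257.8   5.8] rot [ 3.141   0.0077 -0.0471] w 62.0 F [0.  2.4 1.3]
(497, 257.2, 9) -> [ 0.0042  0.0004 -0.0032] [0.03 0.44 0.28]
[201 192]
[223 230]
```

View pics/side1.png

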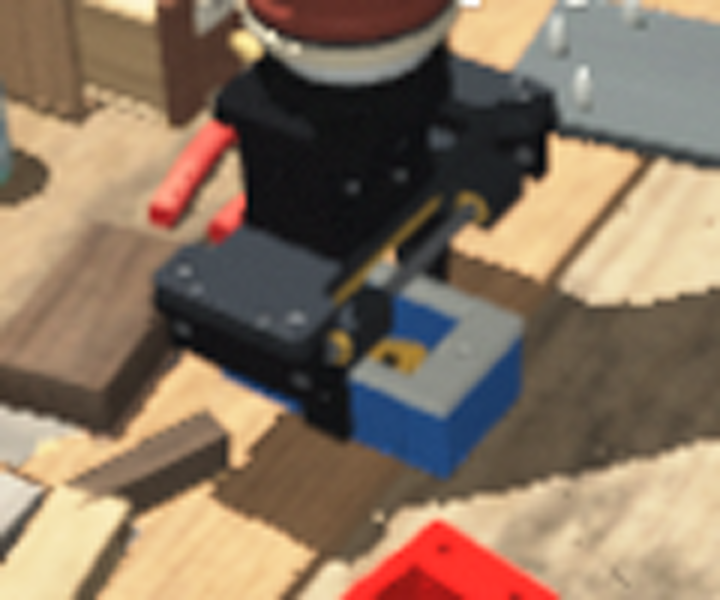

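View pics/top1.png

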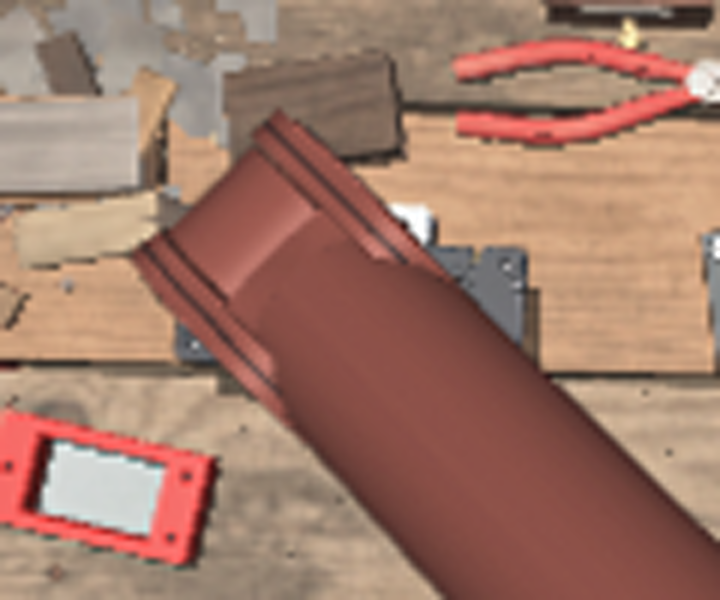

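```bash
python3 - <<'E'
from g import *
s=robot.state();print(s["joint_pos"].round(3),s["tau"].round(1),s["torque"])
go([(492.8,257.8,20,-.047),(492.8,257.8,110,-.047)])
E
```

```text
[-0.025  0.445 -0.638  1.879  0.321  0.928 -2.431] [  1.4 -57.6  -7.6 -30.4   0.7   0.7  -0. ] [0.77486745 0.07430319 0.03183357]
clk 5.0 pos [492.8 257.7   5.9] rot [ 3.141   0.0076 -0.0473] w 61.4 F [-0.1  3.5  0.2]
(492.8, 257.8, 20) -> [-0.0002 -0.0001 -0.0141] [ 0.04  0.44 -0.01]
(492.8, 257.8, 110) -> [-0.0008 -0.     -0.1041] [ 0.04  0.44 -0.01]
```

Call:
send_rows:
  increments:
    - [[0, 0, -0.003, 0, 0, 0, 0.3], [0, 0, -0.008, 0, 0, 0, 0.3], [0, 0, -0.016, 0, 0, 0, 0.3], [0, 0, -0.026, 0, 0, 0, 0.3], [0, 0, -0.038, 0, 0, 0, 0.3], [0, 0, -0.05, 0, 0, 0, 0.3], [0, 0, -0.062, 0, 0, 0, 0.3], [0, 0, -0.072, 0, 0, 0, 0.3], [0, 0, -0.078, 0, 0, 0, 0.3], [0, 0, -0.08, 0, 0, 0, 0.3]]

```text
clock: 6.25
position: [493.5, 257.8, 86.2]
tool_rot: [3.141, 0.007, -0.047]
wrist_force: [-0.8, 0.0, -5.6]
width: 61.8
```

```bash
python3 - <<'E'
from g import *
s=robot.state();print(s["joint_pos"].round(3),s["torque"])
go([(492.8,257.8,85,-.047),(480,130,85,.05),(470,-2,85,.15)])
s=robot.snapshot("side");u=proj(s,[(497,257,90)])[0].astype(int);print(u)
cv2.imwrite("pics/s2.png",cv2.resize(s["frame"][max(0,u[1]-50):u[1]+50,u[0]-60:u[0]+60,::-1],None,fx=6,fy=6,interpolation=cv2.INTER_CUBIC)[:600])
E
```

```text
[ 0.018  0.342 -0.679  1.818  0.238  1.071 -2.367] [ 0.02293564 -0.03685556  0.02076735]
clk 6.25 pos [493.5 257.8  86.2] rot [ 3.141   0.0073 -0.0472] w 61.8 F [-0.8  0.  -5.6]
(492.8, 257.8, 85) -> [-0.0007 -0.      0.0012] [ 0.03  0.42 -0.01]
(480, 130, 85) -> [-0.0075  0.1283  0.0013] [ 0.01  0.42 -5.57]
(470, -2, 85) -> [-0.0113  0.2606  0.0014] [-1.00e-02  4.20e-01 -1.13e+01]
[222 218]
```

View pics/s2.png

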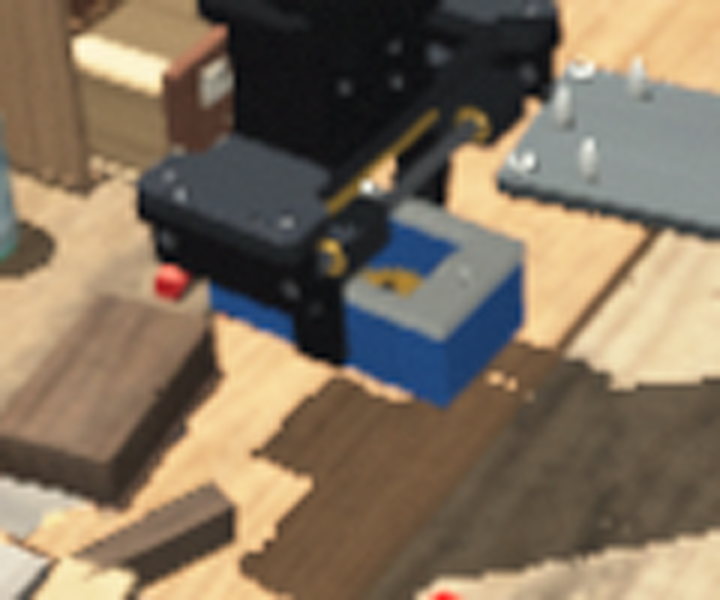

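Call:
send_rows:
  increments:
    - [[0, 0.002, 0, 0, 0, -0.1, 0.3], [-0.001, 0.009, 0, 0, 0, -0.4, 0.3], [-0.001, 0.02, 0, 0, 0, -0.9, 0.3], [-0.002, 0.036, 0, 0, 0, -1.6, 0.3], [-0.003, 0.054, 0, 0, 0, -2.3, 0.3], [-0.004, 0.072, 0, 0, 0, -3.1, 0.3], [-0.005, 0.09, 0, 0, 0, -3.9, 0.3], [-0.006, 0.106, 0, 0, 0, -4.6, 0.3], [-0.0065, 0.118, 0, 0, 0, -5.1, 0.3], [-0.007, 0.124, 0, 0, 0, -5.4, 0.3]]

```text
clock: 7.55
position: [480.6, 133.2, 86.3]
tool_rot: [3.141, 0.007, 0.046]
wrist_force: [0.5, -0.2, -3.4]
width: 61.6
```

```bash
python3 - <<'E'
from g import *
go([(467,-2.9,80,.148)])
E
```

```text
clk 7.55 pos [480.6 133.2  86.3] rot [3.1414 0.0075 0.0463] w 61.6 F [ 0.5 -0.2 -3.4]
(467, -2.9, 80) -> [-0.0199  0.1353  0.0064] [-0.01  0.43 -5.83]
```

Call:
send_rows:
  increments:
    - [[0, 0.002, 0, 0, 0, -0.1, 0.3], [-0.001, 0.01, 0, 0, 0, -0.4, 0.3], [-0.003, 0.024, 0, 0, 0, -1, 0.3], [-0.006, 0.042, 0, 0, 0, -1.8, 0.3], [-0.009, 0.062, 0, 0, 0, -2.7, 0.3], [-0.012, 0.082, 0, 0, 0, -3.5, 0.3], [-0.015, 0.102, 0, 0, 0, -4.4, 0.3], [-0.018, 0.12, 0.002, 0, 0, -5.2, 0.3], [-0.019, 0.131, 0.004, 0, 0, -5.7, 0.3], [-0.0199, 0.1353, 0.006, 0, 0, -5.83, 0.3]]

```text
clock: 8.8
position: [467.0, -3.3, 80.3]
tool_rot: [-3.141, 0.007, 0.148]
wrist_force: [-0.3, -0.1, -4.6]
width: 61.9
```

```bash
python3 - <<'E'
from g import *
go([(467,-2.9,80,.148)])
for n in ("top","side"):
    s=robot.snapshot(n);u=proj(s,[(471,-2,50)])[0].astype(int);print(u)
    pickle.dump(s,open(f"pics/{n}2.pkl","wb"))
    cv2.imwrite(f"pics/{n}2.png",cv2.resize(s["frame"][max(0,u[1]-50):u[1]+50,u[0]-60:u[0]+60,::-1],None,fx=6,fy=6,interpolation=cv2.INTER_CUBIC)[:600])
E
```

```text
clk 8.8 pos [467.   -3.3  80.3] rot [-3.141   0.0074  0.1477] w 61.9 F [-0.3 -0.1 -4.6]
(467, -2.9, 80) -> [ 0.     -0.0004  0.0003] [-0.04  0.42 -0.02]
[276 201]
[276 182]
```

View pics/side2.png

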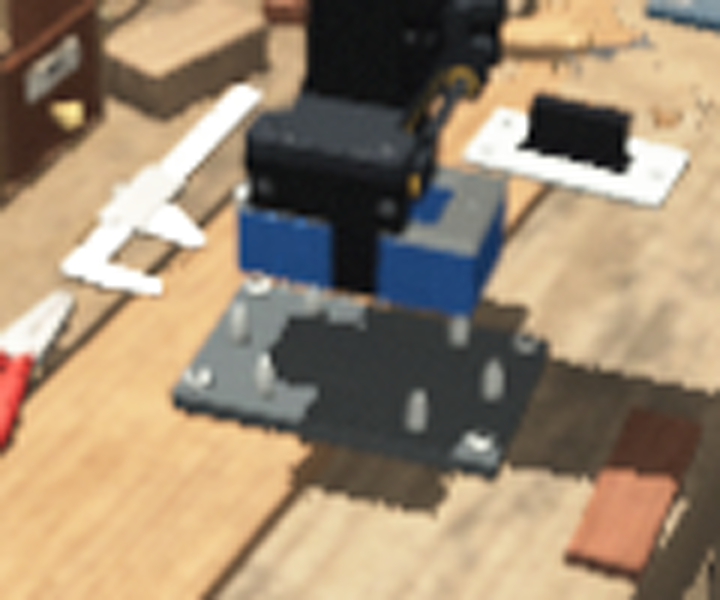

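View pics/top2.png

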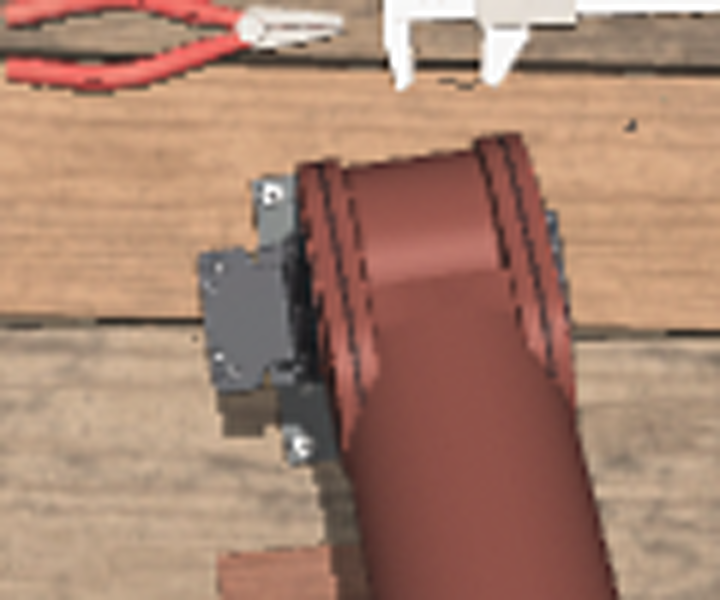

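```bash
cat >> h.py <<'E'
def box(c,yaw,L,W,z0,z1):
    R=np.array([[np.cos(yaw),-np.sin(yaw)],[np.sin(yaw),np.cos(yaw)]])
    q=np.array([[1,1],[-1,1],[-1,-1],[1,-1]])*[L/2,W/2]@R.T+c
    return np.r_[np.c_[q,np.full(4,z0)],np.c_[q,np.full(4,z1)]]
def draw(s,img,k,off,P,col):
    uv=(((proj(s,P)-off+.5)*k-.5)*16).round().astype(int)
    for i in range(4):
        for a,b in ((i,(i+1)%4),(i+4,(i+1)%4+4),(i,i+4)): cv2.line(img,tuple(map(int,uv[a])),tuple(map(int,uv[b])),col,1,cv2.LINE_AA,4)
E
python3 - <<'E'
from h import *
s=pickle.load(open("pics/side2.pkl","rb"));off=np.array([216,132]);k=7
img=cv2.resize(s["frame"][132:216,216:320,::-1],None,fx=k,fy=k,interpolation=cv2.INTER_CUBIC)
c=np.array([467,-3.3])+4.2*np.array([np.cos(.148),np.sin(.148)])
draw(s,img,k,off,box(c,.148,120,62,74.5,119.5),(0,0,255))
draw(s,img,k,off,box([470.9,-2.9],.148,170,112,0,12),(0,255,255))
cv2.imwrite("pics/ov.png",img)
E
```

```text
(no output)
```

View pics/ov.png

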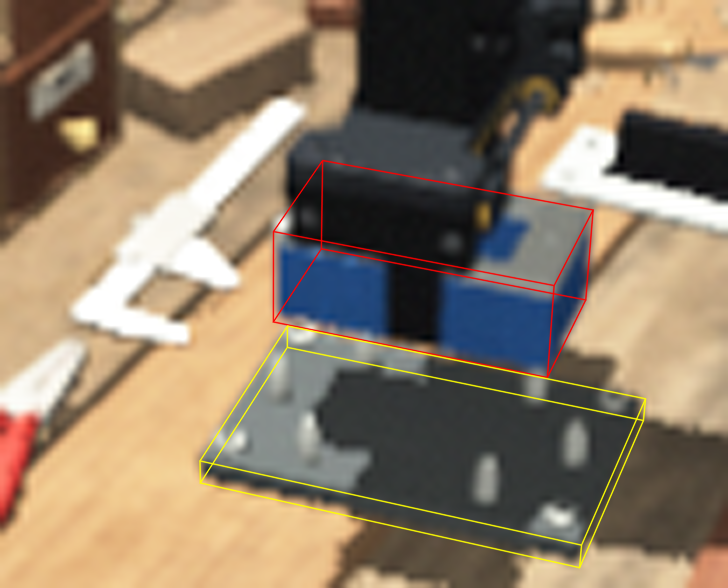

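```bash
python3 - <<'E'
from h import *
T=pickle.load(open("pics/top0.pkl","rb"))
px=np.array([(236,146),(330,199),(153,222),(354,379),(176,401),(273,456)],float)
uv=(px+.5)/8-.5+[245,165]
for z in (22,32):
    W=unproj(T,uv,z)[:,:2]
    M=np.array([(68,0),(40,-39),(40,39),(-40,-39),(-40,39),(-68,0)],float)
    from scipy.optimize import least_squares
    f=lambda p:((M@np.array([[np.cos(p[2]),np.sin(p[2])],[-np.sin(p[2]),np.cos(p[2])]])+p[:2])-W).ravel()
    r=least_squares(f,(471,-2,.15));print(z,r.x,r.fun.round(1))
E
```

```text
22 [ 4.71393181e+02 -2.22258570e+00  1.42878875e-01] [-0.3  0.7 -0.  -0.2  0.7 -0.5 -0.5  0.2 -0.4 -0.3  0.5 -0.1]
32 [ 4.70901969e+02 -1.66462538e+00  1.42878876e-01] [ 0.1  0.8  0.3 -0.4  0.9 -0.2 -0.7 -0.1 -0.6 -0.   0.1 -0.1]
```

```bash
python3 - <<'E'
from g import *
go([(467.2,-2.8,60,.147),(467.2,-2.8,46,.147),(467.2,-2.8,30,.147),(467.2,-2.8,18,.147)])
E
```

```text
clk 8.9 pos [466.8  -2.9  80.2] rot [-3.1408  0.0078  0.1479] w 61.9 F [ 0.5  0.3 -3.8]
(467.2, -2.8, 60) -> [ 0.0005 -0.      0.0202] [-0.04  0.45  0.05]
(467.2, -2.8, 46) -> [ 0.0006 -0.      0.0342] [-0.04  0.45  0.05]
(467.2, -2.8, 30) -> [0.0008 0.     0.0502] [-0.04  0.45  0.05]
(467.2, -2.8, 18) -> [0.0009 0.     0.0622] [-0.04  0.45  0.05]
```

Call:
send_rows:
  increments:
    - [[0.0003, 0, 0.003, 0, 0, 0, 0.3], [0.0004, 0, 0.008, 0, 0, 0, 0.3], [0.0005, 0, 0.014, 0, 0, 0, 0.3], [0.0005, 0, 0.02, 0, 0, 0, 0.3], [0.0006, 0, 0.026, 0, 0, 0, 0.3], [0.0006, 0, 0.031, 0, 0, 0, 0.3], [0.0006, 0, 0.035, 0, 0, 0, 0.3], [0.0007, 0, 0.038, 0, 0, 0, 0.3], [0.0007, 0, 0.039, 0, 0, 0, 0.3], [0.0007, 0, 0.039, 0, 0, 0, 0.3]]

```text
clock: 10.15
position: [467.3, -2.8, 41.2]
tool_rot: [-3.141, 0.008, 0.148]
wrist_force: [-0.8, 0.1, -4.2]
width: 61.8
```

```bash
python3 - <<'E'
from g import *
go([(467.2,-2.8,30,.147),(467.2,-2.8,18,.147)])
s=robot.snapshot("side");off=np.array([216,132]);k=7
img=cv2.resize(s["frame"][132:216,216:320,::-1],None,fx=k,fy=k,interpolation=cv2.INTER_CUBIC)
cv2.imwrite("pics/s3.png",img)
E
```

```text
clk 10.15 pos [467.3  -2.8  41.2] rot [-3.1409  0.0078  0.148 ] w 61.8 F [-0.8  0.1 -4.2]
(467.2, -2.8, 30) -> [ 0.     -0.      0.0112] [-0.04  0.45  0.05]
(467.2, -2.8, 18) -> [ 0.0001 -0.      0.0232] [-0.04  0.45  0.05]
```

View pics/s3.png

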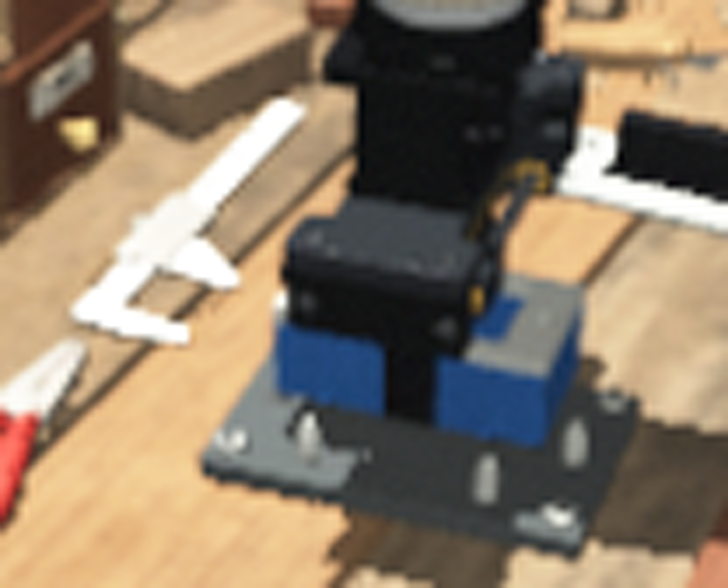

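The housing is just above the pins, with the near ones visible at (307,435), (487,478) and (575,443), and the +x end pin hidden behind it. I'm lowering it in small steps and watching the force.

Call:
send_rows:
  increments:
    - [[0, 0, 0.002, 0, 0, 0, 0.3], [0, 0, 0.005, 0, 0, 0, 0.3], [0, 0, 0.008, 0, 0, 0, 0.3], [0, 0, 0.01, 0, 0, 0, 0.3], [0, 0, 0.012, 0, 0, 0, 0.3], [0, 0, 0.012, 0, 0, 0, 0.3]]

```text
clock: 10.95
position: [467.1, -2.8, 29.1]
tool_rot: [-3.141, 0.008, 0.148]
wrist_force: [0.1, -0.2, -4.2]
width: 61.9
```

Call:
send_rows:
  increments:
    - [[0, 0, 0.002, 0, 0, 0, 0.3], [0, 0, 0.005, 0, 0, 0, 0.3], [0, 0, 0.007, 0, 0, 0, 0.3], [0, 0, 0.009, 0, 0, 0, 0.3], [0, 0, 0.0102, 0, 0, 0, 0.3], [0, 0, 0.0108, 0, 0, 0, 0.3], [0, 0, 0.0108, 0, 0, 0, 0.3]]

```text
clock: 11.82
position: [467.0, -2.8, 18.3]
tool_rot: [-3.141, 0.008, 0.148]
wrist_force: [-0.1, -0.3, -3.6]
width: 61.8
```

Call:
send_rows:
  increments:
    - [[0, 0, 0.0004, 0, 0, 0, 0.3], [0, 0, 0.0008, 0, 0, 0, 0.3], [0, 0, 0.0012, 0, 0, 0, 0.3], [0, 0, 0.0012, 0, 0, 0, 0.3]]

```text
clock: 12.32
position: [467.1, -2.8, 17.8]
tool_rot: [-3.141, 0.008, 0.148]
wrist_force: [-5.2, 0.7, 6.8]
width: 61.8
```

Call:
send_rows:
  increments:
    - [[0, 0, 0, 0, 0, 0, 0.74], [0, 0, 0, 0, 0, 0, 0.78], [0, 0, 0, 0, 0, 0, 0.84], [0, 0, 0, 0, 0, 0, 0.92], [0, 0, 0, 0, 0, 0, 0.97], [0, 0, 0, 0, 0, 0, 0.97]]

```text
clock: 13.08
position: [467.1, -2.8, 17.8]
tool_rot: [-3.141, 0.008, 0.148]
wrist_force: [0.7, -0.7, -0.4]
width: 83.6
```

Call:
send_rows:
  increments:
    - [[0, 0, -0.005, 0, 0, 0, 0.97], [0, 0, -0.012, 0, 0, 0, 0.97], [0, 0, -0.025, 0, 0, 0, 0.97], [0, 0, -0.045, 0, 0, 0, 0.97], [0, 0, -0.07, 0, 0, 0, 0.97], [0, 0, -0.1, 0, 0, 0, 0.97], [0, 0, -0.13, 0, 0, 0, 0.97], [0, 0, -0.15, 0, 0, 0, 0.97], [0, 0, -0.16, 0, 0, 0, 0.97]]

```text
clock: 14.2
position: [468.9, -2.5, 179.6]
tool_rot: [3.141, 0.006, 0.148]
wrist_force: [-0.3, 0.7, -0.2]
width: 84.3
```

```bash
python3 - <<'E'
from g import *
go([(467,-60,180,.1),(458.6,-263,130,.048),(458.6,-263,11,.048)])
s=robot.snapshot("side");off=np.array([216,132]);k=7
img=cv2.resize(s["frame"][132:216,216:320,::-1],None,fx=k,fy=k,interpolation=cv2.INTER_CUBIC)
cv2.imwrite("pics/s4.png",img)
E
```

```text
clk 14.2 pos [468.9  -2.5 179.6] rot [3.1412 0.0058 0.1482] w 84.3 F [-0.3  0.7 -0.2]
(467, -60, 180) -> [-0.0104  0.0566 -0.0003] [0.03 0.33 2.76]
(458.6, -263, 130) -> [-0.0484  0.2561  0.05  ] [0.04 0.33 5.74]
(458.6, -263, 11) -> [-0.0477  0.256   0.169 ] [0.04 0.33 5.74]
```

View pics/s4.png

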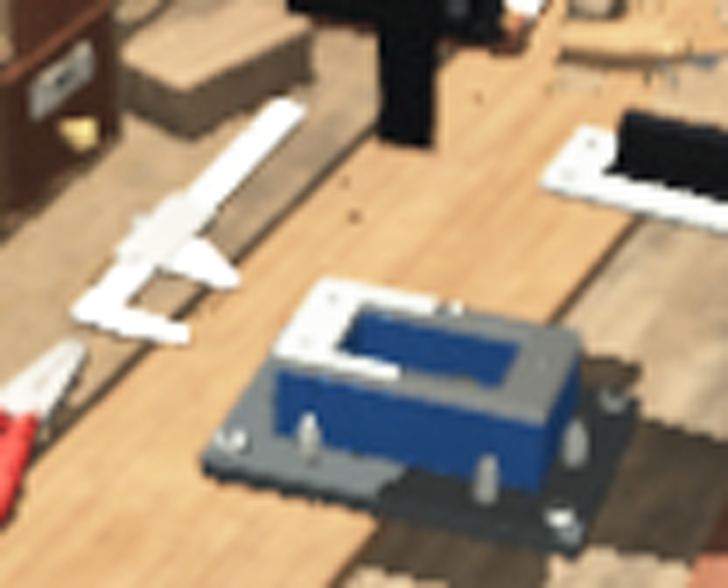

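The housing stands between the pins, with the near ones at (307,440), (487,480) and (575,440), and its rim is level. Next is the cover.

Call:
send_rows:
  increments:
    - [[-0.002, 0.01, 0, 0, 0, 0.2, 1], [-0.007, 0.035, 0, 0, 0.1, 0.8, 1], [-0.013, 0.07, 0, 0, 0.1, 1.6, 1], [-0.02, 0.11, 0, 0, 0.2, 2.5, 1], [-0.028, 0.15, 0, 0, 0.2, 3.4, 1], [-0.036, 0.19, 0.01, 0, 0.3, 4.3, 1], [-0.043, 0.225, 0.025, 0, 0.3, 5.2, 1], [-0.047, 0.248, 0.04, 0, 0.33, 5.7, 1], [-0.0484, 0.256, 0.05, 0, 0.33, 5.74, 1], [-0.0484, 0.256, 0.05, 0, 0.33, 5.74, 1]]

```text
clock: 15.5
position: [458.4, -262.2, 129.4]
tool_rot: [-3.141, 0.001, 0.048]
wrist_force: [-0.8, 1.6, 0.4]
width: 86.9
```

```bash
python3 - <<'E'
from g import *
go([(458.6,-263,130,.048),(458.6,-263,60,.048),(458.6,-263,11,.048)])
print(robot.state()["joint_pos"].round(2))
for n in ("top","side"):
    s=robot.snapshot(n);pickle.dump(s,open(f"pics/{n}3.pkl","wb"))
    u=proj(s,[(471,-2,57)])[0].astype(int);print(u)
    cv2.imwrite(f"pics/{n}3.png",cv2.resize(s["frame"][u[1]-40:u[1]+40,u[0]-40:u[0]+60,::-1],None,fx=7,fy=7,interpolation=cv2.INTER_CUBIC))
s=pickle.load(open("pics/top3.pkl","rb"))
w=warp(s,471,-2,57).astype(int);
for th in (120,150,170):
    a=rect(w.min(2)>th,471,-2);print(a)
print(fitrect(w.min(2),471,-2,120,62,(471,-2,.147)))
E
```

```text
clk 15.5 pos [ 458.4 -262.2  129.4] rot [-3.1408e+00  1.0000e-03  4.8500e-02] w 86.9 F [-0.8  1.6  0.4]
(458.6, -263, 130) -> [ 0.0001  0.0009 -0.0006] [-0.04  0.06  0.03]
(458.6, -263, 60) -> [0.0002 0.0009 0.0694] [-0.04  0.06  0.03]
(458.6, -263, 11) -> [0.0003 0.0009 0.1184] [-0.04  0.06  0.03]
[ 0.75  0.18 -0.34  1.86  0.07  1.11 -1.14]
[276 201]
[276 180]
(array([471.12542632,  -1.50123447]), np.float64(-1.1328814576540136), 39558.25, array([471.,  -2.]), array([199.5, 199.5]), 90.0)
(array([471.84372301,  -4.71001908]), np.float64(0.14992851929049802), 8780.75, array([472.11138916,  -5.13613892]), array([125.25128937,  71.69972992]), 8.325650215148926)
(array([471.48830152,  -2.94009451]), np.float64(0.14692085307574274), 8094.0, array([471.61064148,  -2.97936249]), array([123.60834503,  66.17634583]), 8.275894165039062)
(array([ 4.70531147e+02, -2.65293782e+00,  1.41869590e-01]), np.float64(807.6755981445312))
```

View pics/top3.png

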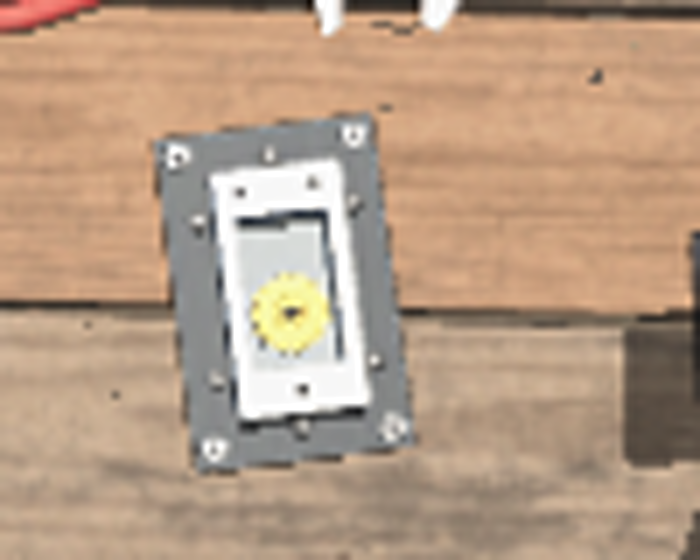

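View pics/side3.png

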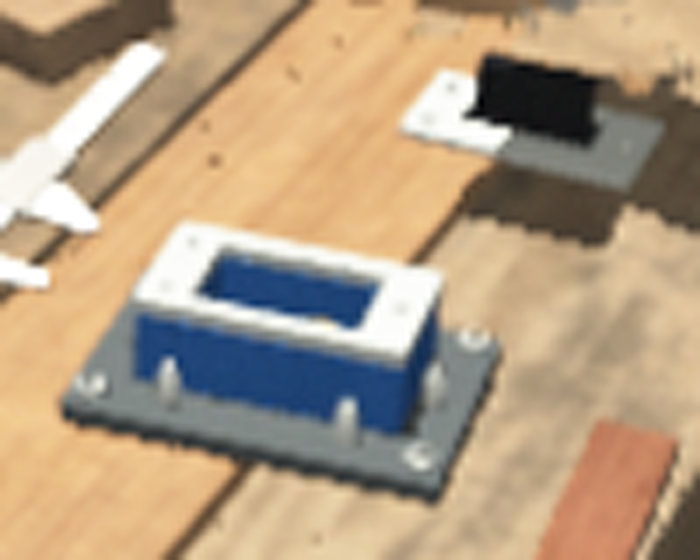

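Call:
send_rows:
  increments:
    - [[0.0001, 0.0009, 0.01, 0, 0, 0, 1], [0.0001, 0.0009, 0.025, 0, 0, 0, 1], [0.0002, 0.0009, 0.045, 0, 0, 0, 1], [0.0002, 0.0009, 0.065, 0, 0, 0, 1], [0.0002, 0.0009, 0.083, 0, 0, 0, 0.8], [0.0003, 0.0009, 0.098, 0, 0, 0, 0.7], [0.0003, 0.0009, 0.108, 0, 0, 0, 0.6], [0.0003, 0.0009, 0.114, 0, 0, 0, 0.5], [0.0003, 0.0009, 0.117, 0, 0, 0, 0.5], [0.0003, 0.0009, 0.117, 0, 0, 0, 0.5]]

```text
clock: 16.85
position: [460.0, -262.6, 13.9]
tool_rot: [3.141, -0.001, 0.05]
wrist_force: [0.2, 0.2, 0.5]
width: 44.4
```

```bash
python3 - <<'E'
from g import *
go([(458.6,-263,11,.048)])
s=robot.snapshot("side");pickle.dump(s,open("pics/side4.pkl","wb"))
u=proj(s,[(458,-263,30)])[0].astype(int);print(u)
cv2.imwrite("pics/s5.png",cv2.resize(s["frame"][u[1]-40:u[1]+30,u[0]-40:u[0]+40,::-1],None,fx=8,fy=8,interpolation=cv2.INTER_CUBIC))
for nm in ("top3","side3"):
    s=pickle.load(open(f"pics/{nm}.pkl","rb"))
    w=warp(s,471,-2,57).astype(int)
    for e in ((1,1,1,1),(1,1,0,0),(0,0,1,1)): print(nm,fitrect(w.min(2),471,-2,120,62,(471,-2,.147),e))
E
```

```text
clk 16.85 pos [ 460.  -262.6   13.9] rot [ 3.141e+00 -1.000e-03  4.990e-02] w 44.4 F [0.2 0.2 0.5]
(458.6, -263, 11) -> [-0.0014  0.0003  0.0029] [ 0.03 -0.06  0.11]
[312 151]
top3 (array([ 4.70531147e+02, -2.65293782e+00,  1.41869590e-01]), np.float64(807.6755981445312))
top3 (array([ 4.70337200e+02, -1.37149362e+00,  1.49902912e-01]), np.float64(432.4623718261719))
top3 (array([ 4.67211160e+02, -3.13905747e+00,  1.40598128e-01]), np.float64(376.99871826171875))
side3 (array([ 4.71734621e+02, -4.81515699e+00,  1.53041147e-01]), np.float64(538.0612182617188))
side3 (array([ 4.71109132e+02, -1.23994848e+00,  1.58652676e-01]), np.float64(358.5052795410156))
side3 (array([ 4.74647326e+02, -4.53818862e+00,  1.47546515e-01]), np.float64(184.5579376220703))
```

View pics/s5.png

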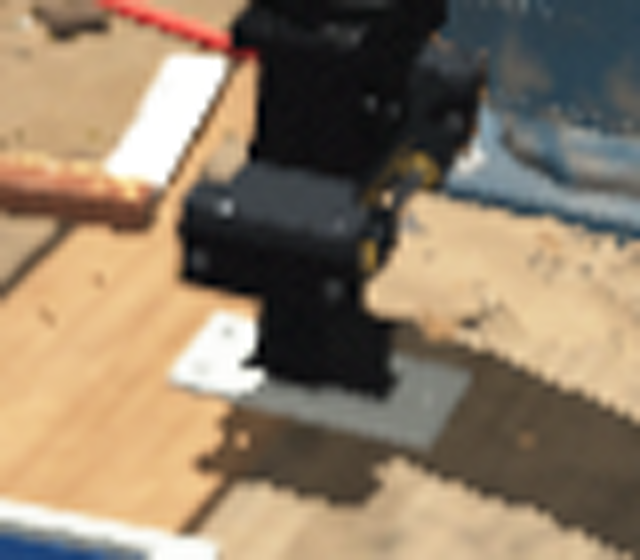

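Call:
send_rows:
  increments:
    - [[-0.0005, 0.0003, 0.001, 0, 0, 0, 0.4], [-0.001, 0.0003, 0.0025, 0, 0, 0, 0.33], [-0.001, 0.0003, 0.0025, 0, 0, 0, 0.27], [-0.001, 0.0003, 0.0025, 0, 0, 0, 0.22], [-0.001, 0.0003, 0.0025, 0, 0, 0, 0.18], [-0.001, 0.0003, 0.0025, 0, 0, 0, 0.15], [-0.001, 0.0003, 0.0025, 0, 0, 0, 0.12], [-0.001, 0.0003, 0.0025, 0, 0, 0, 0.05], [-0.001, 0.0003, 0.0025, 0, 0, 0, 0], [-0.001, 0.0003, 0.0025, 0, 0, 0, 0]]

```text
clock: 18.15
position: [459.1, -263.0, 11.6]
tool_rot: [3.141, -0.001, 0.05]
wrist_force: [-0.2, 1.4, 0.8]
width: 13.7
```

Call:
send_rows:
  increments:
    - [[0, 0, 0, 0, 0, 0, 0], [0, 0, 0, 0, 0, 0, 0]]

```text
clock: 18.4
position: [459.2, -263.0, 11.6]
tool_rot: [3.141, -0.001, 0.05]
wrist_force: [-0.5, 1.3, 0.4]
width: 13.7
```

```bash
python3 - <<'E'
from g import *
go([(458.6,-263,100,.048)])
s=robot.state();print(s["joint_pos"].round(3))
for n in ("top","side"):
    s=robot.snapshot(n);pickle.dump(s,open(f"pics/{n}5.pkl","wb"))
    u=proj(s,[(458,-263,30)])[0].astype(int)
    cv2.imwrite(f"pics/{n}5.png",cv2.resize(s["frame"][u[1]-40:u[1]+30,u[0]-40:u[0]+40,::-1],None,fx=8,fy=8,interpolation=cv2.INTER_CUBIC))
E
```

```text
clk 18.4 pos [ 459.2 -263.    11.6] rot [ 3.1409e+00 -1.4000e-03  4.9900e-02] w 13.7 F [-0.5  1.3  0.4]
(458.6, -263, 100) -> [-0.0004  0.0001 -0.0884] [ 0.04 -0.08  0.11]
[ 0.722  0.327 -0.327  1.961  0.135  0.873 -1.196]
```

View pics/side5.png

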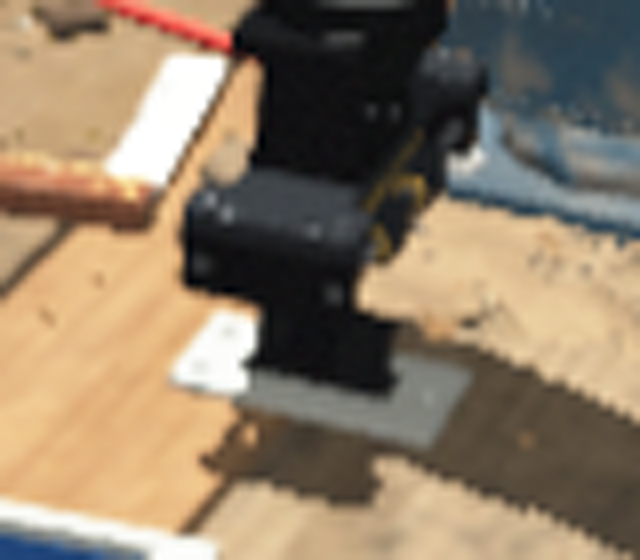

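View pics/top5.png

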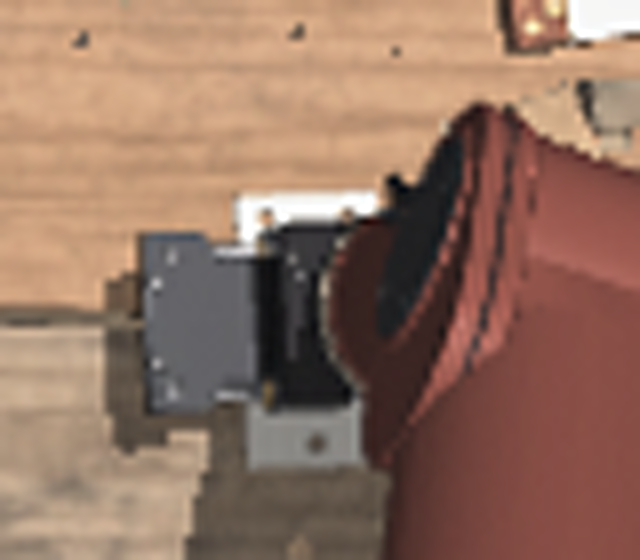

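```bash
cat > holes.py <<'E'
from h import *
def holes(s,c,yaw,z,half=70,res=.25,bias=(0,0),pts=((50,18),(50,-18),(-50,0))):
    w=warp(s,c[0],c[1],z,half,res).astype(float).min(2)
    out=[]
    g=(np.arange(w.shape[0])+.5)*res-half
    X,Y=np.meshgrid(c[0]+g,c[1]+g);R=np.array([[np.cos(yaw),-np.sin(yaw)],[np.sin(yaw),np.cos(yaw)]])
    for p in pts:
        q=R@p+c
        for _ in range(4):
            r=np.hypot(X-q[0],Y-q[1]);ring=np.median(w[(r>6)&(r<7.5)])
            wt=np.clip(ring-w-8,0,None)*(r<6);q=np.array([(wt*X).sum(),(wt*Y).sum()])/wt.sum()
        out.append(q)
    out=np.array(out);M=np.array(pts,float)
    from scipy.optimize import least_squares
    f=lambda p:((M@np.array([[np.cos(p[2]),np.sin(p[2])],[-np.sin(p[2]),np.cos(p[2])]])+p[:2])-out).ravel()
    r=least_squares(f,(c[0],c[1],yaw));return r.x,r.fun.round(1)
E
python3 - <<'E'
from holes import *
L=lambda n:pickle.load(open(f"pics/{n}.pkl","rb"))
for n,c,y,z in (("top0",(496.5,258),-.052,45),("top3",(470.5,-2.6),.147,57),("top0",(458.1,-262.4),.047,5),("top0",(458.1,-262.4),.047,2.5),
  ("side0",(497.7,256.3),-.05,45),("side3",(471.7,-3.8),.147,57),("side0",(459.2,-263.8),.047,5)):
    print(n,z,*holes(L(n),np.array(c),y,z))
E
```

```text
top0 45 [ 4.96442392e+02  2.57913830e+02 -5.05522898e-02] [ 0.2  0.2  0.  -0.2 -0.2 -0. ]
top3 57 [ 4.70813960e+02 -2.34994808e+00  1.47564595e-01] [ 0.2  0.   0.   0.  -0.2 -0.1]
top0 5 [ 4.57959861e+02 -2.62296613e+02  4.31817597e-02] [ 0.  -0.1  0.   0.1 -0.   0. ]
top0 2.5 [ 4.58088313e+02 -2.62847420e+02  4.31636147e-02] [-0.  -0.2 -0.   0.2  0.1  0. ]
side0 45 [ 4.97875278e+02  2.57120730e+02 -5.39986153e-02] [-0.2 -0.4  0.2  0.3 -0.   0.1]
side3 57 [ 4.71885917e+02 -4.29370829e+00  1.46223943e-01] [ 0.2 -0.3 -0.3  0.3  0.1 -0. ]
side0 5 [ 4.58739929e+02 -2.64596905e+02  3.50744850e-02] [ 0.8  0.1 -0.6  0.1 -0.2 -0.3]
```

Call:
send_rows:
  increments:
    - [[0, 0, -0.003, 0, 0, 0, 0], [0, 0, -0.009, 0, 0, 0, 0], [0, 0, -0.02, 0, 0, 0, 0], [0, 0, -0.036, 0, 0, 0, 0], [0, 0, -0.054, 0, 0, 0, 0], [0, 0, -0.074, 0, 0, 0, 0], [0, 0, -0.094, 0, 0, 0, 0], [0, 0, -0.112, 0, 0, 0, 0], [0, 0, -0.124, 0, 0, 0, 0], [0, 0, -0.13, 0, 0, 0, 0]]

```text
clock: 19.75
position: [459.1, -263.0, 142.4]
tool_rot: [3.14, -0.002, 0.05]
wrist_force: [-0.4, 0.2, -2.8]
width: 13.7
```

```bash
python3 - <<'E'
from g import *
go([(465,-130,140,.1),(472,-2.4,135,.148)])
s=robot.snapshot("side");u=proj(s,[(458,-263,150)])[0].astype(int)
cv2.imwrite("pics/s6.png",cv2.resize(s["frame"][max(0,u[1]-40):u[1]+50,u[0]-50:u[0]+50,::-1],None,fx=6,fy=6,interpolation=cv2.INTER_CUBIC))
E
```

```text
clk 19.75 pos [ 459.1 -263.   142.4] rot [ 3.1405e+00 -1.9000e-03  4.9800e-02] w 13.7 F [-0.4  0.2 -2.8]
(465, -130, 140) -> [ 0.0125 -0.1326  0.0023] [ 0.07 -0.11 -2.87]
(472, -2.4, 135) -> [ 0.0258 -0.2597  0.0072] [ 0.07 -0.11 -5.63]
```

View pics/s6.png

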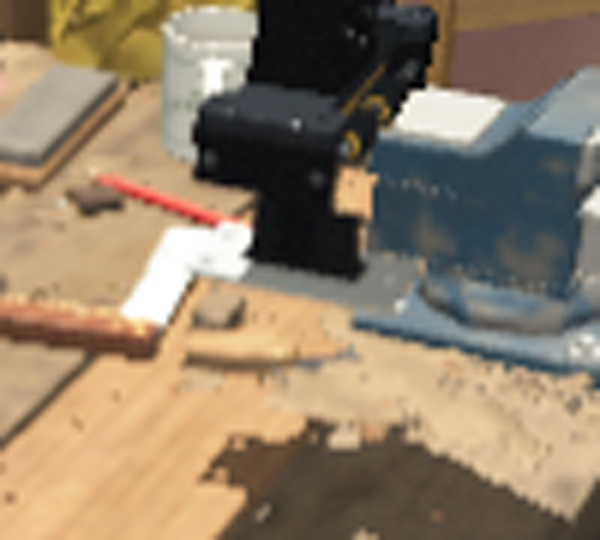

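The cover is held level by the rib, with the plate at about (330,270). I'm carrying it over.

Call:
send_rows:
  increments:
    - [[0, -0.003, 0, 0, 0, -0.1, 0], [0.001, -0.012, 0, 0, 0, -0.3, 0], [0.003, -0.027, 0, 0, 0, -0.6, 0], [0.005, -0.047, 0, 0, 0, -1, 0], [0.007, -0.069, 0, 0, 0, -1.5, 0], [0.009, -0.091, 0, 0, 0, -2, 0], [0.011, -0.111, 0, 0, 0, -2.4, 0], [0.012, -0.126, 0, 0, 0, -2.7, 0], [0.013, -0.135, 0, 0, 0, -2.9, 0], [0.013, -0.138, 0, 0, 0, -3, 0]]

```text
clock: 21.05
position: [465.4, -124.3, 142.6]
tool_rot: [3.14, -0.002, 0.103]
wrist_force: [-0.5, 0.1, -1.8]
width: 14.1
```

```bash
python3 - <<'E'
from g import *
go([(472,-2.4,135,.148)])
E
```

```text
clk 21.05 pos [ 465.4 -124.3  142.6] rot [ 3.1401e+00 -2.1000e-03  1.0270e-01] w 14.1 F [-0.5  0.1 -1.8]
(472, -2.4, 135) -> [ 0.019  -0.1206  0.0074] [ 0.09 -0.12 -2.6 ]
```

Call:
send_rows:
  increments:
    - [[0, -0.003, 0, 0, 0, -0.1, 0], [0.002, -0.012, 0, 0, 0, -0.3, 0], [0.004, -0.027, 0, 0, 0, -0.6, 0], [0.007, -0.045, 0, 0, 0, -1, 0], [0.01, -0.063, 0, 0, 0, -1.4, 0], [0.013, -0.081, 0, 0, 0, -1.8, 0], [0.015, -0.097, 0.002, 0, 0, -2.2, 0], [0.017, -0.11, 0.004, 0, 0, -2.4, 0], [0.019, -0.118, 0.006, 0, 0, -2.5, 0], [0.019, -0.1206, 0.007, 0, 0, -2.6, 0]]

```text
clock: 22.3
position: [472.0, -2.0, 135.2]
tool_rot: [3.14, -0.002, 0.148]
wrist_force: [0.3, 0.3, -2.0]
width: 13.8
```

```bash
python3 - <<'E'
from g import *
go([(472,-2.4,88.6,.148)])
s=robot.snapshot("side");u=proj(s,[(471,-3,100)])[0].astype(int)
cv2.imwrite("pics/s7.png",cv2.resize(s["frame"][max(0,u[1]-40):u[1]+50,u[0]-50:u[0]+50,::-1],None,fx=6,fy=6,interpolation=cv2.INTER_CUBIC))
E
```

```text
clk 22.3 pos [472.   -2.  135.2] rot [ 3.1401e+00 -1.8000e-03  1.4850e-01] w 13.8 F [ 0.3  0.3 -2. ]
(472, -2.4, 88.6) -> [-0.0002  0.0003  0.0466] [ 0.08 -0.11  0.03]
```

View pics/s7.png

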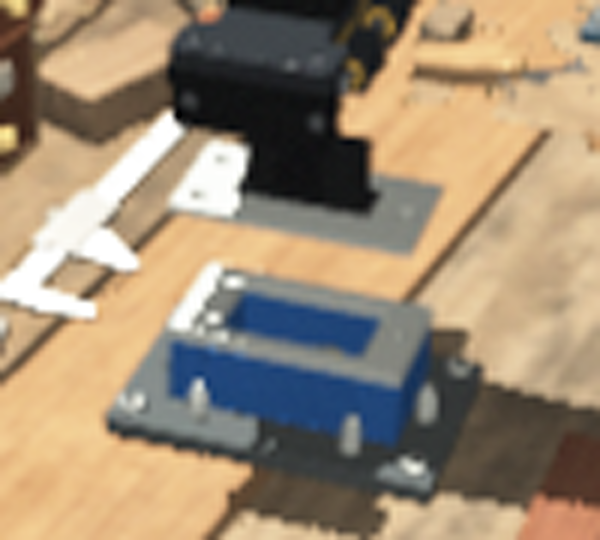

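Call:
send_rows:
  increments:
    - [[0, 0.0003, 0.003, 0, 0, 0, 0], [0, 0.0003, 0.008, 0, 0, 0, 0], [0, 0.0003, 0.015, 0, 0, 0, 0], [0, 0.0003, 0.023, 0, 0, 0, 0], [0, 0.0003, 0.031, 0, 0, 0, 0], [0, 0.0003, 0.038, 0, 0, 0, 0], [0, 0.0003, 0.043, 0, 0, 0, 0], [0, 0.0003, 0.046, 0, 0, 0, 0], [0, 0.0003, 0.0465, 0, 0, 0, 0], [0, 0.0003, 0.0465, 0, 0, 0, 0]]

```text
clock: 23.6
position: [472.1, -2.4, 88.8]
tool_rot: [3.14, -0.002, 0.148]
wrist_force: [0.8, -0.1, -1.4]
width: 13.8
```

```bash
python3 - <<'E'
from g import *
from holes import holes
go([(472,-2.4,88.6,.148)])
zt=robot.state()["position"][2]-11.6+5
for n in ("side","top"):
    s=robot.snapshot(n);pickle.dump(s,open(f"pics/{n}6.pkl","wb"));u=proj(s,[(471,-3,70)])[0].astype(int)
    cv2.imwrite(f"pics/{n}6.png",cv2.resize(s["frame"][max(0,u[1]-40):u[1]+40,u[0]-50:u[0]+50,::-1],None,fx=7,fy=7,interpolation=cv2.INTER_CUBIC))
    for z in (zt,):
        print(n,z,*holes(s,np.array((471.5,-4 if n=="side" else -2.)),.148,z))
    w=warp(s,471.5,-3,zt);cv2.imwrite(f"pics/w6{n}.png",w[:,:,::-1])
E
```

```text
clk 23.6 pos [472.1  -2.4  88.8] rot [ 3.1401e+00 -1.9000e-03  1.4840e-01] w 13.8 F [ 0.8 -0.1 -1.4]
(472, -2.4, 88.6) -> [-0.0001 -0.      0.0002] [ 0.08 -0.11  0.02]
side 82.19635544010428 [ 4.73708367e+02 -3.80210652e+00  1.19984951e-01] [ 1.4  0.5  1.  -0.1 -2.4 -0.4]holes.py:11: RuntimeWarning: invalid value encountered in divide
  wt=np.clip(ring-w-8,0,None)*(r<6);q=np.array([(wt*X).sum(),(wt*Y).sum()])/wt.sum()
  return _methods._mean(a, axis=axis, dtype=dtype,
  ret = ret.dtype.type(ret / rcount)
Traceback (most recent call last):
  File "holes.py", line 16, in holes
    r=least_squares(f,(c[0],c[1],yaw));return r.x,r.fun.round(1)
ValueError: Residuals are not finite in the initial point.
```

View pics/side6.png

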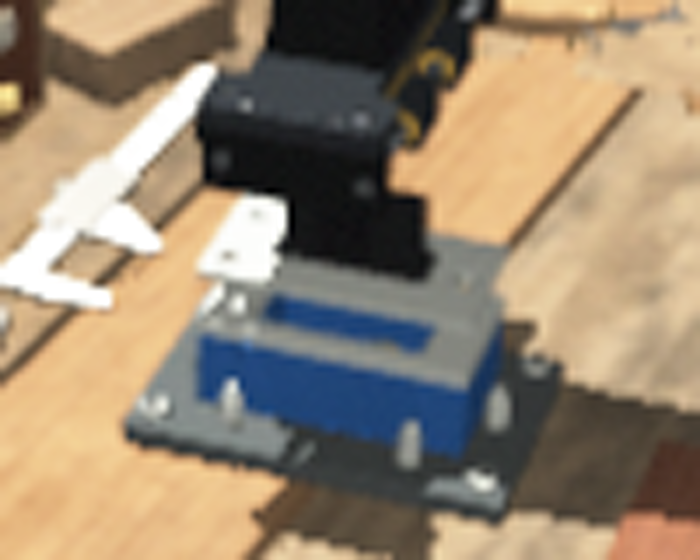

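View pics/top6.png

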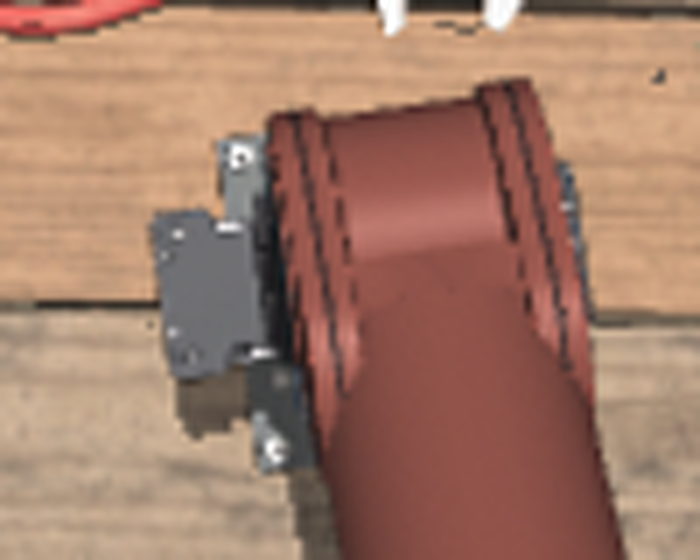

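View pics/w6side.png

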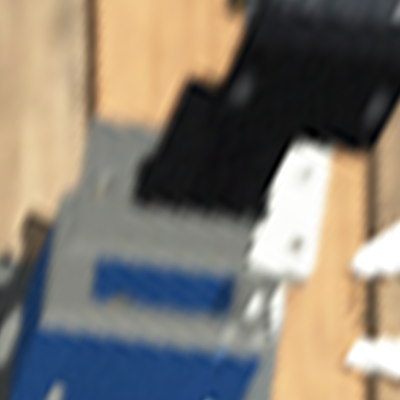

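```bash
python3 - <<'E'
from h import *
s=pickle.load(open("pics/side6.pkl","rb"))
tx=pickle.load(open("pics/side0.pkl","rb"))
u=proj(s,[(471,-3,70)])[0].astype(int);o=u-[50,40];print(o)
f=s["frame"][:,:,::-1]
a=cv2.resize(f[o[1]+22:o[1]+48,o[0]+24:o[0]+44],None,fx=20,fy=20,interpolation=cv2.INTER_NEAREST)
b=cv2.resize(f[o[1]+26:o[1]+52,o[0]+56:o[0]+76],None,fx=20,fy=20,interpolation=cv2.INTER_NEAREST)
img=np.hstack([a,b])
yaw=.148;R=np.array([[np.cos(yaw),-np.sin(yaw)],[np.sin(yaw),np.cos(yaw)]])
for p in ((50,18),(50,-18),(-50,0)):
    q=R@p+[471.3,-2.5]
    for z,col in ((82,(0,0,255)),(77,(0,255,0)),(57,(255,0,0))):
        uv=proj(s,[[q[0],q[1],z]])[0];print(p,z,uv.round(2))
        for base,dx in (((o[0]+24,o[1]+22),0),((o[0]+56,o[1]+26),400)):
            x=(uv[0]-base[0]+.5)*20;y=(uv[1]-base[1]+.5)*20
            if 0<=x<400 and 0<=y<520: cv2.drawMarker(img,(int(x+dx),int(y)),col,0,14,1)
cv2.imwrite("pics/zz.png",img)
E
```

```text
[227 137]
(50, 18) 82 [259.13 173.77]
(50, 18) 77 [259.12 175.18]
(50, 18) 57 [259.06 180.72]
(50, -18) 82 [263.07 167.71]
(50, -18) 77 [263.05 169.1 ]
(50, -18) 57 [262.95 174.57]
(-50, 0) 82 [293.28 177.02]
(-50, 0) 77 [293.18 178.43]
(-50, 0) 57 [292.78 184.02]
```

View pics/zz.png

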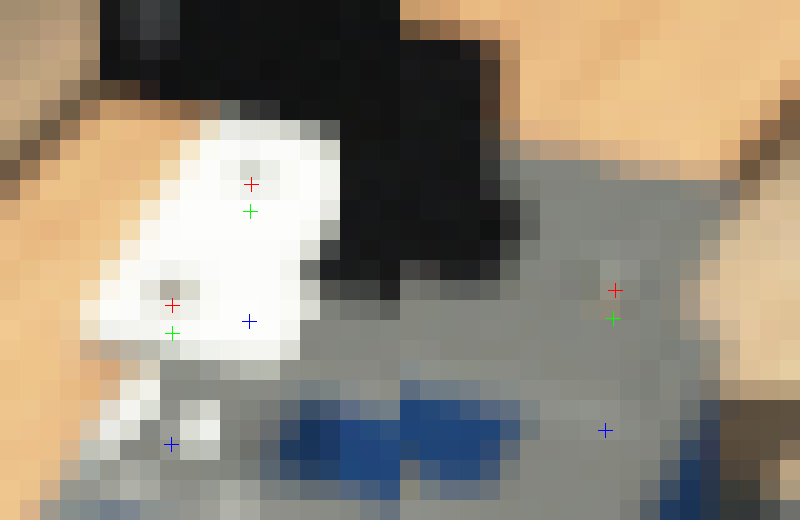

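```bash
python3 - <<'E'
from h import *
def world(s,u,v):
    z=s["depth"][v,u];K,d,V=cam(s);n=cv2.undistortPoints(np.float64([[u,v]]).reshape(-1,1,2),K,d)[0,0]
    return (np.linalg.inv(V)@[n[0]*z,n[1]*z,z,1])[:3]
s=pickle.load(open("pics/side6.pkl","rb"))
for nm,l in (("plate",[(261,171),(262,170),(260,172),(264,170),(296,175),(294,172)]),("rim",[(290,189),(285,187),(275,186),(280,188),(292,187)])):
    for u,v in l: print(nm,u,v,world(s,u,v).round(1))
s0=pickle.load(open("pics/side3.pkl","rb"))
P=[world(s0,u,v) for u,v in [(int(a),int(b)) for a,b in proj(s0,[(521,-3,57),(519,5,57),(420,-12,57),(422,-18,57)])]];print(np.round(P,1))
s0=pickle.load(open("pics/side0.pkl","rb"))
P=[world(s0,u,v) for u,v in [(int(a),int(b)) for a,b in proj(s0,[(508,-263,5),(506,-270,5),(412,-274,5),(414,-258,5)])]];print(np.round(P,1))
# overlay
s=pickle.load(open("pics/side6.pkl","rb"));off=np.array([240,150]);k=10
img=cv2.resize(s["frame"][150:210,240:312,::-1],None,fx=k,fy=k,interpolation=cv2.INTER_CUBIC)
draw(s,img,k,off,box([471.7,-4.0],.148,120,62,77.2,82.2),(0,0,255))
draw(s,img,k,off,box([471.7,-4.0],.148,120,62,12,57),(0,255,255))
cv2.imwrite("pics/ov6.png",img)
E
```

```text
plate 261 171 [520.    7.   82.4]
plate 262 170 [ 5.204e+02 -1.000e-01  8.180e+01]
plate 260 172 [521.2  11.2  80.8]
plate 264 170 [515.2  -3.2  81.7]
plate 296 175 [419.3 -23.9  81.8]
plate 294 172 [430.6 -35.   82.5]
rim 290 189 [417.9  19.2  58.3]
rim 285 187 [453.8 -27.6  24.5]
rim 275 186 [464.9  22.2  55.1]
rim 280 188 [446.1  27.5  57.5]
rim 292 187 [417.6   5.4  57. ]
[[523.3  -6.5  55.5]
 [520.9   4.9  59.2]
 [423.4 -15.   57. ]
 [425.4 -19.5  57.3]]
[[ 509.7 -261.7    6.7]
 [ 509.9 -271.3    5.9]
 [ 412.7 -264.1   12.2]
 [ 415.  -251.    10.3]]
```

View pics/ov6.png

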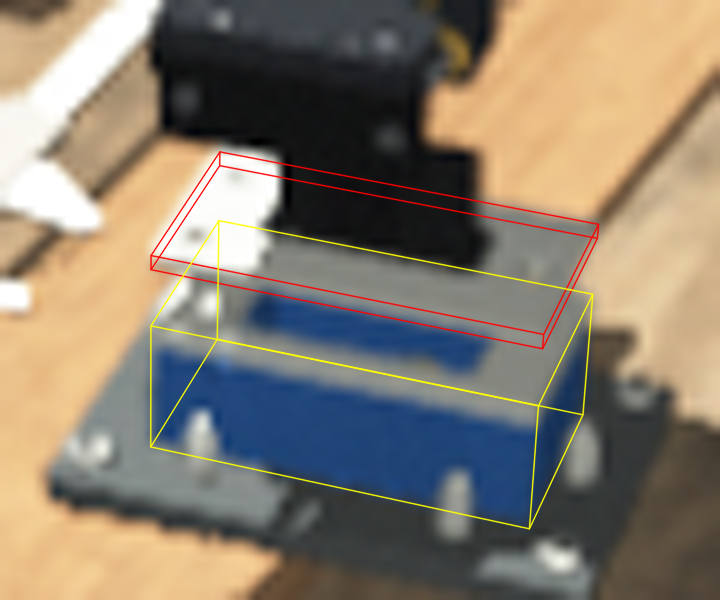

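```bash
python3 - <<'E'
from h import *
L=lambda n:pickle.load(open(f"pics/{n}.pkl","rb"))
def res(n,c,yaw,z):
    s=L(n);R=np.array([[np.cos(yaw),-np.sin(yaw)],[np.sin(yaw),np.cos(yaw)]]);f=s["frame"].astype(float).min(2);o=[]
    for p in ((50,18),(50,-18),(-50,0)):
        q=R@p+c;uv=proj(s,[[*q,z]])[0];m=uv.copy()
        for _ in range(5):
            V,U=np.mgrid[int(m[1])-4:int(m[1])+6,int(m[0])-4:int(m[0])+6];r=np.hypot(U-m[0],V-m[1])
            bg=np.median(f[V,U][(r>2.3)&(r<3.3)]);w=abs(np.where(abs(bg-f[V,U])>6,bg-f[V,U],0))*(r<2.3)
            m=np.array([(w*U).sum(),(w*V).sum()])/w.sum()
        o.append(m-uv)
    print(n,np.round(o,2).tolist())
res("side0",(458.5,-263.05),.05,5)
res("side3",(471.3,-2.5),.148,57)
res("side6",(471.4,-2.5),.148,82.2)
res("side0",(497,257.6),-.05,45)
E
```

```text
side0 [[-0.55, 1.37], [0.36, 0.93], [0.16, -0.1]]
side3 [[-0.45, 1.6], [0.22, -1.17], [0.11, -0.43]]
side6 [[-0.04, -0.01], [0.88, -2.87], [-0.42, -0.89]]
side0 [[-0.17, -0.31], [0.01, -0.27], [-0.12, -0.19]]
```

```bash
python3 - <<'E'
from h import *
L=lambda n:pickle.load(open(f"pics/{n}.pkl","rb"))
rows=[]
for n,c,yaw,z in (("side0",(458.5,-263.05),.05,5),("side3",(471.3,-2.5),.148,57),("side6",(471.3,-2.5),.148,82.2)):
    s=L(n);R=np.array([[np.cos(yaw),-np.sin(yaw)],[np.sin(yaw),np.cos(yaw)]]);t=[]
    for p in ((50,18),(50,-18),(-50,0)):
        q=R@p+c;uv=proj(s,[[*q,z]])[0];i=uv.astype(int)
        g=s["frame"][i[1]-4:i[1]+5,i[0]-4:i[0]+5,::-1].astype(float)
        lo=np.percentile(g.min(2),5);pc=g[2:7,2:7].min(2)
        lo,hi=pc.min()-15,pc.max()+15
        g=np.clip((g-lo)/(hi-lo)*255,0,255).astype(np.uint8)
        g=cv2.resize(g,None,fx=20,fy=20,interpolation=cv2.INTER_NEAREST)
        x=((uv-i+4.5)*20).astype(int);cv2.drawMarker(g,tuple(map(int,x)),(0,0,255),0,14,1);t.append(g)
    rows.append(np.hstack(t))
cv2.imwrite("pics/hz.png",np.vstack(rows))
E
```

```text
(no output)
```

View pics/hz.png

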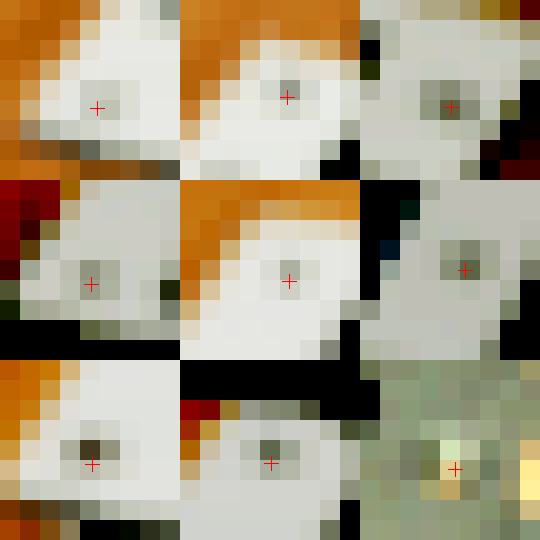

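```bash
python3 - <<'E'
from g import *
a=pickle.load(open("pics/side0.pkl","rb"))["frame"].astype(int);b=robot.snapshot("side")["frame"].astype(int)
d=(abs(a-b).max(2)>50).astype(np.uint8)*255
cv2.imwrite("pics/d.png",np.hstack([d,b[:,:,::-1].astype(np.uint8)])[:, :1024][:, :].astype(np.uint8) if 0 else cv2.resize(cv2.addWeighted(b[:,:,::-1].astype(np.uint8),.6,cv2.merge([d*0,d*0,d]),.4,0),(800,600)))
go([(472,-2.4,88.6,.148)])
E
```

```text
clk 23.75 pos [472.2  -2.5  88.8] rot [ 3.1401e+00 -2.0000e-03  1.4840e-01] w 13.5 F [-0.6  0.7 -1.2]
(472, -2.4, 88.6) -> [-0.0001 -0.0001  0.0002] [ 0.09 -0.12  0.02]
```

View pics/d.png

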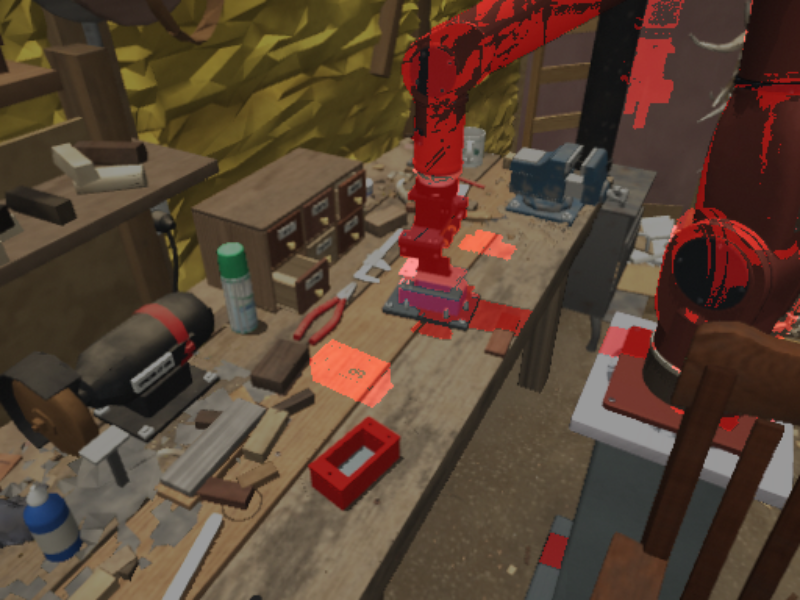

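Only the housing, the cover, the arm and shadows differ from the first picture. The pliers (320,320), caliper (380,255), sanding block (280,365) and red decoy (355,460) haven't moved. I'm handing in.

```bash
python3 - <<'E'
from station import robot
print(robot.close_job()); s=robot.state(); print(s["position"],s["width"],s["clock"])
E
```

```text
the job is handed in; nothing more can be done
None
the job is handed in; nothing more can be done
```

I set the blue housing down flat between the fixture pins with the gear still inside and let go. The cover, gripped by its rib, was hovering about 20 mm above the rim when I handed in at about 24 s. Its pair of holes is over the pair in the rim.

**Checks that agreed:**
- **Housing position:** a fit to the threaded holes in the top camera, after release, agrees with the gripper's set-down position to about 0.5 mm sideways, and the angle matches.
- **Alignment along the length:** the side camera shows the two pair holes lined up with the threads to about 0.3 mm lengthwise. The single hole was too faint to measure.
- **Cover height:** depth readings put the plate's upper face at about 82 mm, as planned.
- **Other objects:** comparing the first and last side views, the visible tools and the red decoy had not moved. Most of the sharpening stone's area was not checked separately.

**Check that disagreed:** in the side view, the pair holes sit about 0.35 pixel higher than the other fits predict. That would be about 2 mm sideways or 1.4 mm in height. I put it down to looking obliquely through the 5 mm plate and made no correction. The top camera could not confirm it because the arm covered the cover plate.

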